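# Air the bamboo boards and clear the drying rack

## Task

Finish the washing-up: fold the kickstand of the blue airing stand right out and stand it up on the dark mat, propped on its kickstand, then move every bamboo board from the drying rack onto the stand's ledge, upright and side by side, each leaning flat against the stand. Once the boards are all on the stand, pull the drip tray out from under the rack to its stop for emptying. The green scrub brush belongs bristles down in the white dish (at any time), and the soap pump and the tumbler stay where they are.

Things in the scene. Friction and masses are not known exactly. Their poses are not given: they have to be found in the camera images.
- stand: Blue airing stand, 0.8 kg: an open frame 280 wide (its y), 160 high (its z), filling x -10 to 0; kickstand on the back (-x), ledge on the front (+x). Origin: bottom centre of the front face. Starts folded in the front of the rack, leaning 22 deg forward (away from the robot) on its middle rail, its back to the robot. Propped on the open kickstand it leans back (towards -x) by about 0.35 rad, feet and tip about 78 apart.
- stand_top (a point): Middle of the upper edge of the stand's top rail (x -5, z 160 in its frame). The rail is 10 thick, 48 deep (z 112 to 160); below it the frame is open down to the ledge. Axes as the stand's.
- ledge_mid (a point): Middle of the ledge's upper surface where it meets the front face (x 0, z 18 in the stand's frame). The ledge runs 280 along y and from x 0 to 23, then a lip 3 thick rises 10 above it. Boards lean on the top rail at the stand's own angle. Axes as the stand's.
- kickstand (a joint): Angle of the kickstand (rad): 0 folded flat on the back of the frame, 0.70 fully open at its stop. Friction of 0.03 Nm holds it at any angle.
- kickstand_hinge (a point): Middle of the kickstand's hinge axis, which is parallel to the stand's y; at x -15.5, z 110 in the stand's frame.
- kickstand_grip (a point): Middle of the kickstand's finger tab. The kickstand is a yellow bar 30 wide (along the stand's y), 8 thick and 103 long from hinge to foot; the tab, 30 wide and 8 thick, sticks out 20 backwards from it, 78 below the hinge, and can be pinched across its 30 mm width. This point is 14 behind the bar's centre line. Axes those of the bar: z along it towards the hinge, -x out along the tab.
- kickstand_tip (a point): Centre of the kickstand's black rubber foot, a 10 mm dia roller 36 long, 103 from the hinge.
- foot_a (a point): Underside of the stand's side bar at +y (y 130); the two side bars, 20 wide, full height, are its feet.
- foot_b (a point): Underside of the stand's side bar at -y (y -130).
- board1: Bamboo serving board, 56 wide (its y), 190 tall (its z), 10 thick (its x), 0.09 kg. Origin: centre of its lower end. At the start it stands on end between the rack's hoops, faces sideways. Absent in some runs. Plain: either face may be the front.
- board2: Bamboo serving board, 56 wide (its y), 190 tall (its z), 10 thick (its x), 0.09 kg. Origin: centre of its lower end. At the start it stands on end between the rack's hoops, faces sideways. Absent in some runs. Plain: either face may be the front.
- board3: Bamboo serving board, 56 wide (its y), 190 tall (its z), 10 thick (its x), 0.09 kg. Origin: centre of its lower end. At the start it stands on end between the rack's hoops, faces sideways. Absent in some runs. Plain: either face may be the front.
- board4: Bamboo serving board, 56 wide (its y), 190 tall (its z), 10 thick (its x), 0.09 kg. Origin: centre of its lower end. At the start it stands on end between the rack's hoops, faces sideways. Absent in some runs. Plain: either face may be the front.
- rack: Aluminium drying rack, fixed. Origin on the counter, x away from the robot, y to the left. Wire deck at z 45, x -74 to 110, y +-180. Front lip at x -74 (top z 57, dipped to the deck in the middle); middle rail (8 dia) at x -18, z 134, against which the folded stand leans. Boards stand near x 50, at y -150, -90, 50 or 110, between hoops 60 high (x 15 to 85), 3 mm play on either side.
- drip_tray (a joint): How far the grey drip tray is pulled out towards the robot (m), along the rack's -x: 0 home, 0.075 at its stop; friction about 1.5 N.
- tray_grip (a point): Middle of the tray's pull handle, a tab 34 wide (y) and 20 thick (z 14 to 34 above the counter), sticking out 45 in front of the rack's front lip near the rack's left end; this point is 28 in front of the lip. Axes as the rack's.
- mat: Dark silicone mat, fixed, 160 (its x) by 340 (its y), 3 thick. Origin: centre of its underside.
- dish: White ceramic dish, loose, 0.55 kg, 180 (its x) by 100 (its y) by 18 high, walls and floor 5 thick. Origin: centre of its underside.
- brush: Green scrub brush, 130 long (its x), 40 wide (its y), 40 high: a solid block z 20 to 40 over white bristles. Origin: centre of the bristles' underside; z up out of the back.
- soap_pump: Stainless steel soap pump, 66 dia, 180 high, loose; stays. Origin: centre of its underside.
- tumbler: Empty glass tumbler, 72 dia, 100 high, loose; stays. Origin: centre of its underside.
Things that resemble listed ones, but are neither listed nor needed, are in the scene too. Of the things that look like the dish, take the one that is farthest from the robot's base at the start. Leave any orange look-alike of the board1 alone.

How it is judged:
By the outcome, as a careful person would: the job done as asked, in the order asked, and still so for the second after the job is handed in, with the robot touching nothing.
Of board1, board2, board3, board4 only 2 to 4 are there at a start; the rules pass over those that are not, and their reading is None.
At some moment in a run one of brush, dish may be knocked a few centimetres aside while the robot is not near it.
It also fails if it takes over 210 s, if anything falls off the work surface, if the arm or the gripper's body presses on something with over 40 N, if the wrist force passes 120 N, or if a joint passes its speed limit or range.

## Robot

A 7-joint arm with a two-finger parallel gripper is mounted at the origin on the work surface. World frame = base frame: x ahead of the robot, y to its left, z up, the work surface at z = 0. Lengths are in m, angles in rad, forces in N, time in s.
With the tool pointing down it reaches from about 0.4 to 0.85 m from the base axis. Payload 4.5 kg.
Tool frame: the origin (TCP) lies midway between the tips of the shut fingers; the grasp point (between the pads) lies 19 mm behind it; z points along the fingers, y is the line along which they close (so a half turn about z gives the same grasp; the last joint's range is limited). The gripper opens to 85 mm and grips with 20 to 120 N. Pads are 22 mm wide; open, the fingers measure 114 mm over their backs; the gripper's body (76 mm by 85 mm) begins 54 mm behind the grasp point. The pads swing forward as they close: fully open they stand 13 mm farther back than shut.
Start: joints at [-1.099, 0.689, -0.195, 1.565, 0.157, 0.902, -0.215], TCP at [0.265, 0.566, 0.231] pointing down, gripper open.
Joint ranges: [-3.01, 3.01], [-0.46, 2.08], [-1.47, 1.51], [0.13, 2.56], [-1, 4.14], [0.04, 2.09], [-2.66, 2.66]. Speed limits (rad/s): [2.57, 2.57, 3.14, 3.14, 3.14, 3.14, 3.14].

## Interface

Orientations are given as a unit quaternion [w, x, y, z].
In Python, from plant import status, vision, manip gives the robot as it stands.
- The arm moves only by the tool play_rows, never from a script. Its argument "commands" is a list of rows, each an object with "travel": the shift along the tool's x, y, z in cm, a list of three; "twist": the turn about the tool's z in rad; "hand": the closure, from -1 (fully open) to 1 (shut), so that 0 is half open. In form: [{"travel": [dx, dy, dz], "twist": twist, "hand": hand}, ...]. A call has exactly 10 rows; each row shifts and turns the commanded pose from where the row before left it, along the tool's axes as they then stand; what a row does not reach is not made up. A row lasts 1/10 s, in which the tool goes at most 50 mm and 8.59 degrees, less where a joint would pass 70% of its speed; a pose out of reach is approached as far as the arm can. A call with a gripper value outside its range is refused whole. The fingers move at their own pace and stop on an object; "force" is the grip in N (left out, the last holds). Time passes only in rows, so rows that do not move let the fingers close, or fill a call up. It gives the time, the measured TCP pose, the force, the opening and the grip force at its end, in the units of the state.
- status.get_state(): the state, without advancing time (a new reading comes with each control period).
- vision.read_camera(name): name is "side" or "top"; returns the picture (400x640x3 uint8, blue, green, red); there is no depth.
- vision.calibration(name): a dict with "fx", "fy", "cx", "cy" (pixels), "xyz" and "attitude" of the camera in the world. Camera axes: x right, y down, z forward; pixel columns grow to the right and rows downward; lengths in m; the calibration is good to about 2 mm. A picture is of the moment at which its call begins. calibration takes no time and is no camera call.
- manip.close_job(): hands the job in; it is judged then, once.
Trained networks look in the newest picture that a camera, given by its name, has taken for a name from the list of things; names that differ only in an ending like _2 or _b are one class to them, and where a whole thing is asked for, a point or a joint stands for the part that bears it (a point fixed in the world has none). Each returns a list of dicts, best first, with "conf" (0 to 1); they miss things now and then, are a little off and sometimes report something else, mostly with a low value. They report only what shows in the picture. A call takes as long as a camera call. They do not tell look-alikes from the thing itself.
- vision.find_in(camera, target): "xy" ([column, row] in pixels, amid what is visible of it).
- vision.outline_of(camera, target): "pixels" (400x640 bool, what is visible of it) and "xy" ([column, row] in pixels, amid what is visible of it).
The state is a dict: "t": time; "joint_positions": joint angles; "dq": joint speeds; "tau": joint torques, N m; "ee_pos": TCP position; "tool_rot": TCP orientation; "wrist_force": force on the tool from outside, world axes, zero at the start; "torque": the same for the moment, N m; "gripper_width": opening from 0.0 (shut) to 1.0 (fully open); "grip_force": force on a finger pad.
Only numpy, scipy, OpenCV 4.12 (cv2) and the standard library are available. Lean on these libraries where they do the work, as an engineer would, in place of code of your own. Each camera call takes 0.05 s, during which the arm holds its last target. There are 200 camera calls.

## Working session

There is one attempt and no reset: what is moved stays moved. The work goes in short steps, Python scripts to look and compute and a tool call to move; the robot and the scene stay as the last step left them, time stands still between calls to the robot, and variables do not carry over. Pictures are saved under pics/ and viewed, at most 14 in all, crops included, and the job is handed in when it is done.

Besides the shell and the picture viewer there is one more tool, called after "Emit:" as name(argument=value, ...) on one line, values as JSON. play_rows: Moves the arm, as the interface text tells. Its arguments: {"type":"object","properties":{"commands":{"type":"array","items":{"type":"object","properties":{"travel":{"type":"array","items":{"type":"number"}},"twist":{"type":"number"},"hand":{"type":"number"}}}},"force":{"type":"number"}},"required":["commands"]}

```bash
ls; mkdir -p pics
python3 - <<'E'
from plant import status, vision
import cv2
print({k:v for k,v in status.get_state().items()})
for c in("side","top"):
    print(c,vision.calibration(c)); cv2.imwrite(f"pics/{c}0.png",vision.read_camera(c))
E
```

```text
pics
{'t': 0.0, 'joint_positions': array([-1.09919081,  0.69000934, -0.19455955,  1.56635453,  0.15730611,
        0.90252167, -0.21509645]), 'dq': array([ 0.00051169,  0.00075443,  0.00062204,  0.00062197, -0.00011532,
       -0.00097502, -0.00070327]), 'tau': array([ 1.11795673e-04, -5.39619899e+01, -1.26678541e+00, -1.58540475e+01,
        8.97420687e-03,  9.62189748e-03, -2.73965333e-05]), 'ee_pos': array([0.26471517, 0.5654383 , 0.2304666 ]), 'tool_rot': array([-1.49508481e-04,  2.17096025e-01,  9.76149792e-01, -9.36660526e-04]), 'wrist_force': array([-0.4753437 , -0.02825178,  0.31821182]), 'torque': array([-0.00078645, -0.02740928,  0.00717339]), 'grip_force': 0.0, 'gripper_width': 0.9963675083178234}
side {'fx': 364.9782523051577, 'fy': 364.9782523051577, 'cx': 320.3868446604155, 'cy': 197.3198007735823, 'xyz': array([ 0.13713144, -0.87907263,  0.76302873]), 'attitude': array([-0.45072322,  0.86758756, -0.1916358 ,  0.08611691])}
top {'fx': 494.46831525163526, 'fy': 494.46831525163526, 'cx': 329.4605439111636, 'cy': 203.5241107573111, 'xyz': array([ 0.3466555 , -0.06344751,  1.40158798]), 'attitude': array([ 0.03105001, -0.70096343,  0.71164038, -0.03541385])}
```

View pics/top0.png

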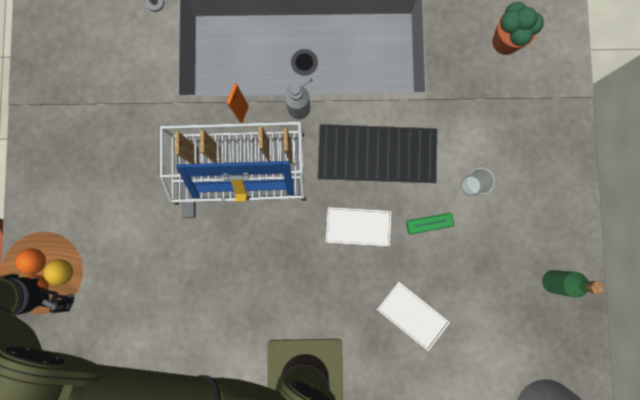

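View pics/side0.png

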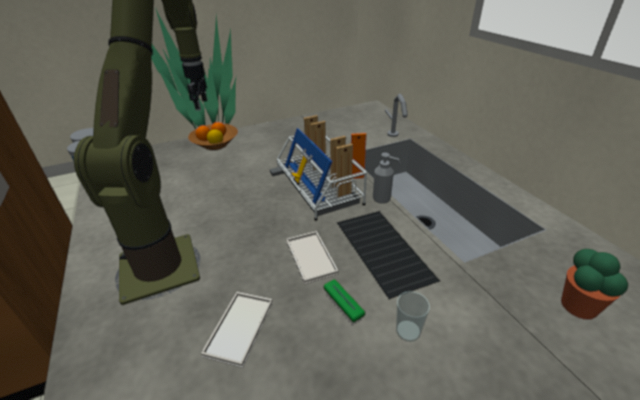

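```bash
cat > h.py <<'E'
import numpy as np, cv2
from scipy.spatial.transform import Rotation as R
from plant import status, vision
def cam(c):
    k=vision.calibration(c); a=np.array(k["attitude"]); return k,R.from_quat(a[[1,2,3,0]]).as_matrix()
CAL={c:cam(c) for c in("side","top")}
def ray(c,p,z):
    k,M=CAL[c]; p=np.atleast_2d(p).astype(float)
    d=np.c_[(p[:,0]-k["cx"])/k["fx"],(p[:,1]-k["cy"])/k["fy"],np.ones(len(p))]@M.T
    return k["xyz"]+d*((z-k["xyz"][2])/d[:,2])[:,None]
def proj(c,P):
    k,M=CAL[c]; q=(np.atleast_2d(P)-k["xyz"])@M; return np.c_[k["fx"]*q[:,0]/q[:,2]+k["cx"],k["fy"]*q[:,1]/q[:,2]+k["cy"]]
def rect(c,m,z):   # mask -> min-area rectangle at height z: centre, sizes, yaw (of long side)
    p=cv2.findContours(m.astype(np.uint8),0,1)[0]; p=max(p,key=cv2.contourArea)[:,0]
    w=ray(c,p,z)[:,:2]; (ct,s,a)=cv2.minAreaRect((w*1000).astype(np.float32))
    if s[0]<s[1]: s=s[::-1]; a+=90
    return np.round(ct,0),np.round(s,0),round((a+90)%180-90,1)
def tri(p,q):      # triangulate side px p, top px q
    from scipy.optimize import least_squares
    f=least_squares(lambda X:np.r_[proj("side",X)[0]-p,proj("top",X)[0]-q],[.5,0,.1]); return f.x,np.abs(f.fun).max()
def st():
    s=status.get_state(); q=np.array(s["tool_rot"]); M=R.from_quat(q[[1,2,3,0]]).as_matrix()
    return s,M
def grab(name=None,crop=None,scale=1,c="top"):
    im=vision.read_camera(c)
    if name:
        x0,y0,x1,y1=crop or (0,0,640,400); cv2.imwrite(f"pics/{name}.png",cv2.resize(im[y0:y1,x0:x1],None,fx=scale,fy=scale,interpolation=cv2.INTER_CUBIC))
    return im
E
python3 - <<'E'
from h import *
a=grab("c_top",(150,70,450,260),2.6); b=grab("c_side",(260,100,460,250),3.9,"side")
for n,z in(("mat",.003),("dish",.018),("brush",.04)):
    for o in vision.outline_of("top",n): print(n,round(o["conf"],2),np.round(o["xy"]),rect("top",o["pixels"],z))
for n in("board1","stand_top","kickstand_hinge","kickstand_grip","kickstand_tip","tray_grip","ledge_mid","rack","foot_a","soap_pump","tumbler"):
    for c in("top","side"): print(n,c,[(round(o["conf"],2),np.round(o["xy"],1).tolist()) for o in vision.find_in(c,n)][:6])
s,M=st(); print(M.round(2),s["t"])
E
```

```text
mat 0.58 [379. 154.] (array([ 623., -213.]), array([339., 163.]), 87.1)
dish 0.62 [416. 318.] (array([ 164., -297.]), array([186., 104.]), 50.5)
dish 0.57 [358. 224.] (array([ 412., -154.]), array([181., 100.]), 85.9)
brush 0.75 [430. 224.] (array([ 417., -349.]), array([130.,  39.]), -79.6)
board1 top [(0.89, [208.7, 144.7]), (0.84, [184.1, 146.7]), (0.72, [286.0, 142.5]), (0.68, [262.9, 140.9]), (0.64, [239.3, 103.2]), (0.32, [237.7, 173.2])]
board1 side [(0.87, [332.7, 146.1]), (0.81, [322.9, 133.9]), (0.77, [361.2, 151.7]), (0.6, [309.2, 124.7])]
stand_top top [(0.71, [235.9, 179.7])]
stand_top side [(0.68, [303.9, 166.0])]
kickstand_hinge top [(0.85, [235.9, 176.0])]
kickstand_hinge side [(0.9, [307.1, 157.6])]
kickstand_grip top [(0.62, [237.9, 189.4])]
kickstand_grip side [(0.74, [302.4, 167.3]), (0.46, [322.2, 134.5]), (0.29, [309.6, 161.2])]
kickstand_tip top [(0.57, [240.1, 159.9]), (0.56, [238.3, 190.0]), (0.38, [183.8, 146.3])]
kickstand_tip side [(0.55, [299.2, 169.1])]
tray_grip top [(0.62, [241.4, 162.7])]
tray_grip side [(0.69, [325.2, 191.7])]
ledge_mid top [(0.56, [235.9, 175.8])]
ledge_mid side [(0.95, [308.8, 161.7])]
rack top [(0.6, [237.5, 161.4])]
rack side [(0.79, [323.7, 185.6])]
foot_a top [(0.78, [237.4, 177.4])]
foot_a side [(0.57, [308.1, 161.9]), (0.17, [320.3, 188.0])]
soap_pump top [(0.6, [300.7, 104.4]), (0.59, [239.0, 176.1]), (0.18, [240.0, 188.4])]
soap_pump side [(0.69, [382.5, 180.1])]
tumbler top [(0.95, [478.0, 180.7])]
tumbler side [(0.91, [412.7, 314.4])]
[[-0.91  0.42  0.  ]
 [ 0.42  0.91  0.  ]
 [ 0.    0.   -1.  ]] 1.45
```

View pics/c_top.png

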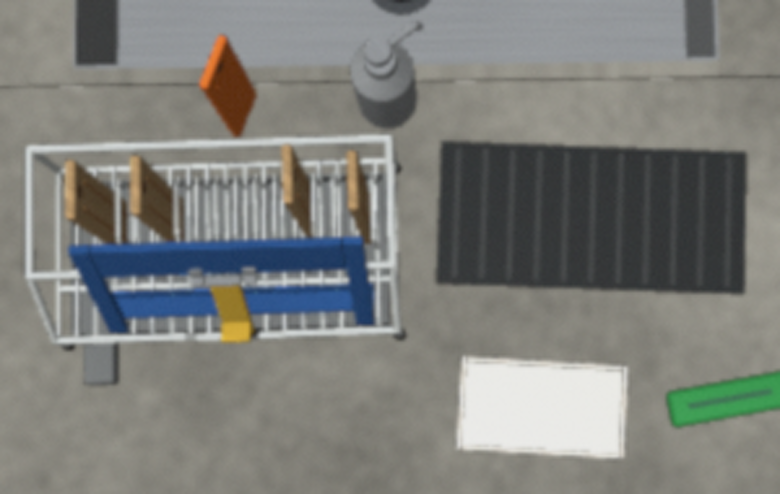

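View pics/c_side.png

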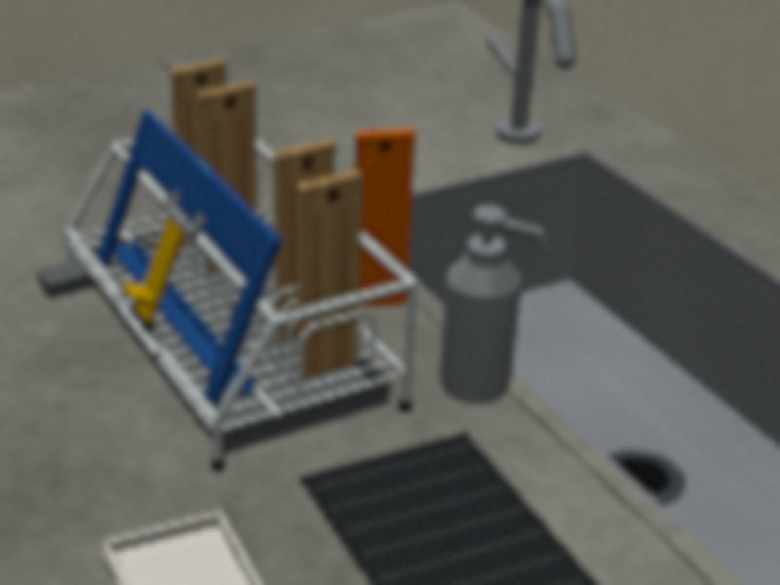

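Run:
```python
from h import *
from scipy.optimize import least_squares
c=lambda x,y:(150+x/2.6,70+y/2.6)
cs=lambda x,y:(260+x/3.9,100+y/3.9)
obs=[("top",c(27,277),(-18,180,134)),("top",c(395,268),(-18,-180,134)),("top",c(57,342),(-74,180,55)),("top",c(401,332),(-74,-180,55))]
# board top-face centres
for (p,q),y in zip([((71,160),(69,220)),((135,155),(134,213)),((287,146),(286,203)),((352,152),(352,210))],(110,50,-90,-150)):
    obs.append(("top",c((p[0]+q[0])/2,(p[1]+q[1])/2),(50,y,235)))
for p,y in zip([(198,66),(227,88),(305,146),(330,177)],(110,50,-90,-150)): obs.append(("side",cs(*p),(50,y,235)))
obs.append(("side",cs(217,418),(-74,-180,50)))
L=np.array([o[2] for o in obs])/1000
def pred(p): 
    M=R.from_euler("z",p[2]).as_matrix(); return L@M.T+[p[0],p[1],0]
def res(p):
    W=pred(p); return np.concatenate([proj(o[0],w)[0]-o[1] for o,w in zip(obs,W)])
f=least_squares(res,[.6,.2,0],loss="soft_l1"); print(f.x); print(f.fun.reshape(-1,2).round(1))
print("handle end mid",ray("top",[c(100,382)],.034))
print("stand top", ray("top",[c(72,247),c(360,239)],.195))
for n in("kickstand","brush","dish","mat","tray_grip"):pass
```

```text
[0.5629049  0.17974553 0.01955358]
[[ 1.6  0.5]
 [-0.6 -0.8]
 [-0.3  0. ]
 [-0.8 -0.6]
 [ 0.3 -1.4]
 [ 0.6  0.1]
 [ 0.6  1.8]
 [ 0.4 -1.5]
 [-0.1 -1.4]
 [-0.6 -1.1]
 [-2.5 -0.4]
 [-0.1 -0.8]
 [-1.2  0.7]]
handle end mid [[0.44412754 0.31774742 0.034     ]]
stand top [[0.56131876 0.30083141 0.195     ]
 [0.56507026 0.02787366 0.195     ]]
```

Run:
```python
from h import *
im=grab(); hsv=cv2.cvtColor(im,cv2.COLOR_BGR2HSV)
y=cv2.inRange(hsv,(18,120,80),(32,255,255)); y[:,:215]=0;y[:,265:]=0; y[:160]=0; y[215:]=0
p=np.argwhere(y>0)[:,::-1]; print(p.min(0),p.max(0))
for r in range(p[:,1].min(),p[:,1].max()+1,3):
    q=p[p[:,1]==r]; print(r,q[:,0].min(),q[:,0].max(), end="; ")
b=p[p[:,1]>=p[:,1].max()-3].mean(0); print(b, ray("top",[b],.095), ray("top",[[b[0],p[:,1].max()+.5]],.095))
W=lambda x,yy,z: np.r_[(R.from_euler("z",.0196).as_matrix()@[x/1e3,yy/1e3,0])[:2]+[.5629,.1797],z/1e3]
for yy in(-15,-10): print(W(-73.6,yy,86),proj("top",W(-73.6,yy,86)),proj("top",W(-83,yy,90)),proj("side",W(-83,yy,90)))
bl=cv2.inRange(hsv,(105,120,40),(125,255,255)); bl[:,:150]=0; bl[:,320:]=0
q=np.argwhere(bl>0)[:,::-1]; print(q.min(0),q.max(0)); 
for z in(.19,):
  for rr in range(166,176,2):
    k=q[q[:,1]==rr]; print(rr,ray("top",[[k[:,0].min()-.5,rr],[k[:,0].max()+.5,rr]],z)[:,:2].round(3).tolist())
print(status.get_state()["t"])
```

```text
[232 180] [247 201]
180 232 241; 183 232 242; 186 234 243; 189 235 244; 192 235 245; 195 235 246; 198 235 246; 201 236 242; [240.11904762 199.30952381] [[0.48456797 0.1644205  0.095     ]] [[0.47872627 0.16441126 0.095     ]]
[0.48960812 0.16326041 0.086     ] [[241.14388979 197.77232708]] [[240.94934331 201.1222126 ]] [[292.18893505 174.22454172]]
[0.48951012 0.16825945 0.086     ] [[239.27138143 197.83630369]] [[239.06991285 201.18653631]] [[291.66246494 173.55941808]]
[177 161] [292 197]
166 [[0.56, 0.305], [0.556, 0.026]]
168 [[0.555, 0.303], [0.551, 0.026]]
170 [[0.55, 0.303], [0.546, 0.026]]
172 [[0.545, 0.298], [0.541, 0.026]]
174 [[0.54, 0.295], [0.536, 0.023]]
1.5
```

Emit:
play_rows(commands=[{"travel": [0,0,0],"twist": -0.15,"hand": -1},{"travel": [0,0,0],"twist": -0.15,"hand": -1},{"travel": [0,0,0],"twist": -0.15,"hand": -1},{"travel": [0,0,0],"twist": 0,"hand": -1},{"travel": [0,-4,0],"twist": 0,"hand": -1},{"travel": [-1.0,-4,0],"twist": 0,"hand": -1},{"travel": [-2,-4,0],"twist": 0,"hand": -1},{"travel": [-2,-4,0],"twist": 0,"hand": -1},{"travel": [-2,-4,0],"twist": 0,"hand": -1},{"travel": [-2,-4,0],"twist": 0,"hand": -0.4}], force=30)

```text
t: 2.5
ee_pos: [0.3586, 0.3257, 0.2316]
tool_rot: [0.0, -0.004, 1.0, 0.0]
wrist_force: [0.9, -0.2, 0.6]
gripper_width: 0.862
grip_force: 0.0
```

Emit:
play_rows(commands=[{"travel": [-2,-4,0],"twist": 0,"hand": -0.4},{"travel": [-2,-4,0],"twist": 0,"hand": -0.4},{"travel": [-3,-4,0],"twist": 0,"hand": -0.4},{"travel": [-3,-4,0],"twist": 0,"hand": -0.4},{"travel": [-2.6,0,0],"twist": 0,"hand": -0.4},{"travel": [0,0,0],"twist": 0,"hand": -0.4},{"travel": [0,0,0],"twist": 0,"hand": -0.4},{"travel": [0,0,0],"twist": 0,"hand": -0.4},{"travel": [0,0,0],"twist": 0,"hand": -0.4},{"travel": [0,0,0],"twist": 0,"hand": -0.4}])

```text
t: 3.5
ee_pos: [0.4851, 0.1694, 0.2314]
tool_rot: [-0.0, -0.007, 1.0, 0.0]
wrist_force: [-0.2, -0.4, 1.1]
gripper_width: 0.699
grip_force: 0.0
```

Emit:
play_rows(commands=[{"travel": [0.4,-0.5,3],"twist": 0,"hand": -0.4},{"travel": [0,0,4],"twist": 0,"hand": -0.4},{"travel": [0,0,4],"twist": 0,"hand": -0.4},{"travel": [0,0,3],"twist": 0,"hand": -0.4},{"travel": [0,0,1.9],"twist": 0,"hand": -0.4},{"travel": [0,0,0],"twist": 0,"hand": -0.4},{"travel": [0,0,0],"twist": 0,"hand": 0},{"travel": [0,0,0],"twist": 0,"hand": 0.4},{"travel": [0,0,0],"twist": 0,"hand": 0.7},{"travel": [0,0,0],"twist": 0,"hand": 0.7}], force=30)

```text
t: 4.5
ee_pos: [0.4827, 0.1638, 0.0733]
tool_rot: [0.001, -0.006, 1.0, 0.0]
wrist_force: [0.2, -0.5, 2.0]
gripper_width: 0.338
grip_force: 29.9
```

Run:
```python
from h import *
grab("k1",(260,130,360,205),8,"side"); s,_=st(); print(s["ee_pos"],s["wrist_force"],s["gripper_width"],s["grip_force"])
```

```text
[0.4828298  0.16384451 0.07322464] [ 0.20520205 -1.56892821  1.71219353] 0.33490688304190197 29.945050477981567
```

View pics/k1.png

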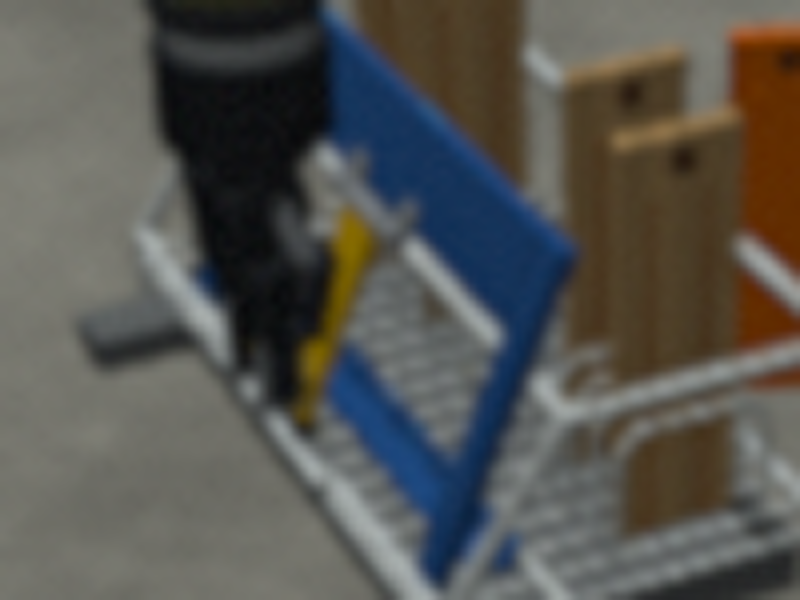

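Emit:
play_rows(commands=[{"travel": [0.73,0,-0.52],"twist": 0,"hand": 0.7},{"travel": [0.67,0,-0.61],"twist": 0,"hand": 0.7},{"travel": [0.6,0,-0.67],"twist": 0,"hand": 0.7},{"travel": [0.52,0,-0.76],"twist": 0,"hand": 0.7},{"travel": [0.45,0,-0.82],"twist": 0,"hand": 0.7},{"travel": [0.38,0,-0.92],"twist": 0,"hand": 0.7},{"travel": [0.13,0,-0.52],"twist": 0,"hand": 0.7},{"travel": [0.05,0,-0.27],"twist": 0,"hand": 0.7},{"travel": [0,0,0],"twist": 0,"hand": 0.7},{"travel": [0,0,0],"twist": 0,"hand": 0.7}])

```text
t: 5.55
ee_pos: [0.45, 0.1634, 0.1232]
tool_rot: [0.003, -0.005, 1.0, 0.001]
wrist_force: [9.6, -1.4, -15.2]
gripper_width: 0.338
grip_force: 32.2
```

Run:
```python
from h import *
grab("k2",(260,130,360,205),8,"side"); s,_=st(); print(s["ee_pos"],s["wrist_force"],s["gripper_width"],s["grip_force"])
```

```text
[0.45000419 0.16337729 0.12320544] [  9.03669136  -0.28725891 -14.68464929] 0.3363514182421259 32.207608222961426
```

View pics/k2.png

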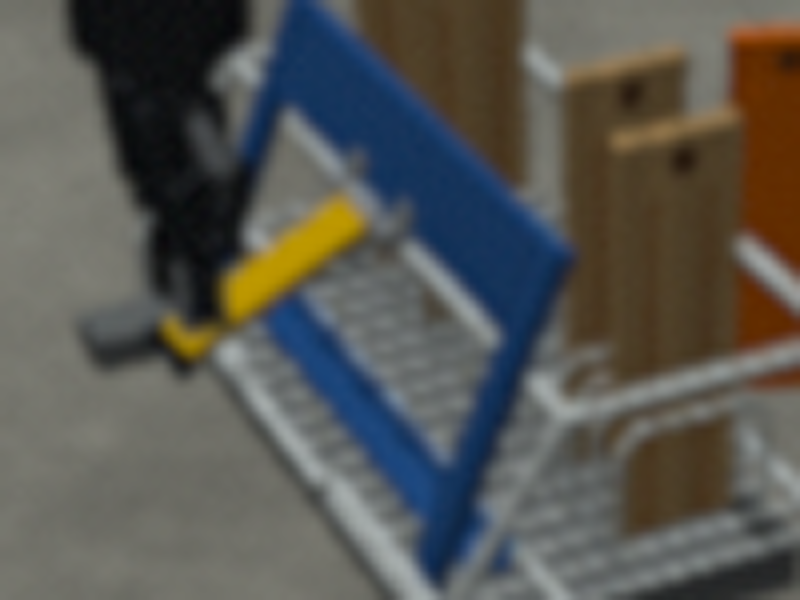

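Emit:
play_rows(commands=[{"travel": [0,0,0.5],"twist": 0,"hand": 0.2},{"travel": [0,0,0],"twist": 0,"hand": -0.2},{"travel": [0,0,0],"twist": 0,"hand": -0.2},{"travel": [0,0,-1],"twist": 0,"hand": -0.2},{"travel": [0,0,-3],"twist": 0,"hand": -0.2},{"travel": [0,0,-4],"twist": 0,"hand": 0},{"travel": [0,0,-4],"twist": 0,"hand": 0},{"travel": [0,0,-2],"twist": 0,"hand": 0},{"travel": [0,0,0],"twist": 0,"hand": 0},{"travel": [0,0,0],"twist": 0,"hand": 0}])

```text
t: 6.6
ee_pos: [0.4463, 0.1631, 0.2587]
tool_rot: [0.0, -0.006, 1.0, 0.0]
wrist_force: [-0.3, -0.2, -0.8]
gripper_width: 0.5
grip_force: 0.0
```

Run:
```python
from h import *
s,_=st(); print(s["ee_pos"],s["joint_positions"].round(2),s["wrist_force"])
```

```text
[0.44626455 0.16305855 0.25871358] [-0.17  0.48 -0.41  1.96  0.27  0.76  0.84] [-0.26782719 -0.18370776 -0.80256425]
```

Emit:
play_rows(commands=[{"travel": [0,0,0],"twist": 0.149,"hand": 0},{"travel": [0,0,0],"twist": 0.149,"hand": 0},{"travel": [0,0,0],"twist": 0.149,"hand": 0},{"travel": [0,0,0],"twist": 0.149,"hand": 0},{"travel": [0,0,0],"twist": 0.149,"hand": 0},{"travel": [0,0,0],"twist": 0.149,"hand": 0},{"travel": [0,0,0],"twist": 0.149,"hand": 0},{"travel": [0,0,0],"twist": 0.149,"hand": 0},{"travel": [0,0,0],"twist": 0.149,"hand": 0},{"travel": [0,0,0],"twist": 0.149,"hand": 0}])

```text
t: 7.6
ee_pos: [0.4453, 0.1629, 0.2569]
tool_rot: [-0.001, 0.676, 0.737, -0.002]
wrist_force: [0.5, 0.2, 0.8]
gripper_width: 0.499
grip_force: 0.0
```

Emit:
play_rows(commands=[{"travel": [0,0,0],"twist": 0.07,"hand": 0},{"travel": [0,2,0],"twist": 0,"hand": 0},{"travel": [0,4,0],"twist": 0,"hand": 0},{"travel": [0.1,3,0],"twist": 0,"hand": 0},{"travel": [0,1.7,0],"twist": 0,"hand": 0},{"travel": [0,0,2],"twist": 0,"hand": 0},{"travel": [0,0,1],"twist": 0,"hand": 0},{"travel": [0,0,0],"twist": 0,"hand": 0},{"travel": [0,0,0],"twist": 0,"hand": 0},{"travel": [0,0,0],"twist": 0,"hand": 0}])

```text
t: 8.6
ee_pos: [0.5535, 0.1669, 0.2287]
tool_rot: [0.0, 0.699, 0.715, 0.0]
wrist_force: [-0.8, -0.7, 0.1]
gripper_width: 0.501
grip_force: 0.0
```

Run:
```python
from h import *
grab("s1",(270,110,370,185),8,"side")
s,M=st(); print(s["ee_pos"],s["joint_positions"].round(2),M.round(3)[0])
```

```text
[0.55367926 0.16692727 0.22889775] [-0.4   0.63  0.05  1.72 -0.04  0.79 -0.31] [-0.023  1.     0.001]
```

View pics/s1.png

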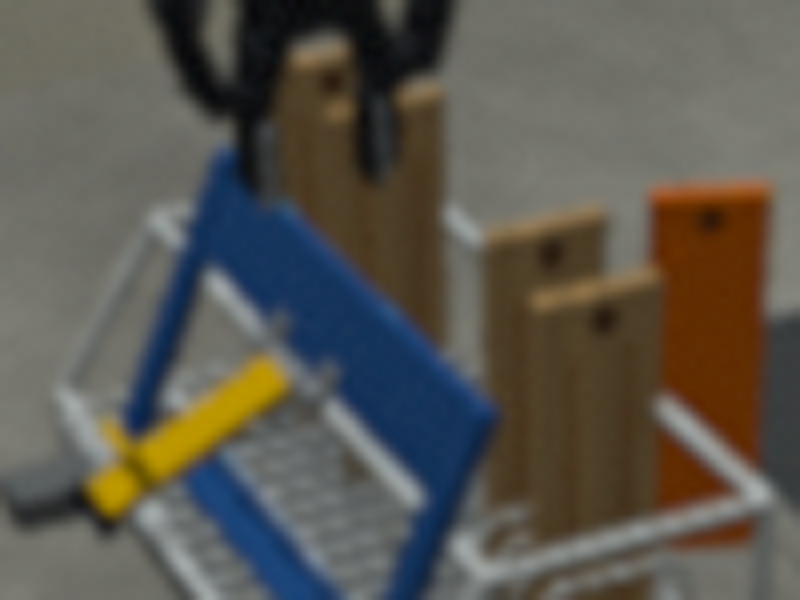

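Emit:
play_rows(commands=[{"travel": [-0.2,0,2],"twist": 0,"hand": 0},{"travel": [0,0,2],"twist": 0,"hand": 0},{"travel": [0,0,2],"twist": 0,"hand": 0.1},{"travel": [0,0,0],"twist": 0,"hand": 0.2},{"travel": [0,-1,0],"twist": 0,"hand": 0.25},{"travel": [0,-1,0],"twist": 0,"hand": 0.3},{"travel": [0,-1,0],"twist": 0,"hand": 0.35},{"travel": [0,-1,0],"twist": 0,"hand": 0.4},{"travel": [0,-1,0],"twist": 0,"hand": 0.4},{"travel": [0,-0.3,0],"twist": 0,"hand": 0.4}])

```text
t: 9.65
ee_pos: [0.498, 0.1634, 0.1681]
tool_rot: [-0.001, 0.699, 0.716, -0.001]
wrist_force: [-0.1, -0.7, 0.4]
gripper_width: 0.302
grip_force: 0.0
```

Run:
```python
from h import *
grab("s2",(250,110,350,185),8,"side")
s,M=st(); print(s["ee_pos"],s["wrist_force"],s["gripper_width"])
```

```text
[0.49835463 0.1634657  0.16807725] [-1.42772242 -0.69188672 -0.19573905] 0.2994207979449138
```

View pics/s2.png

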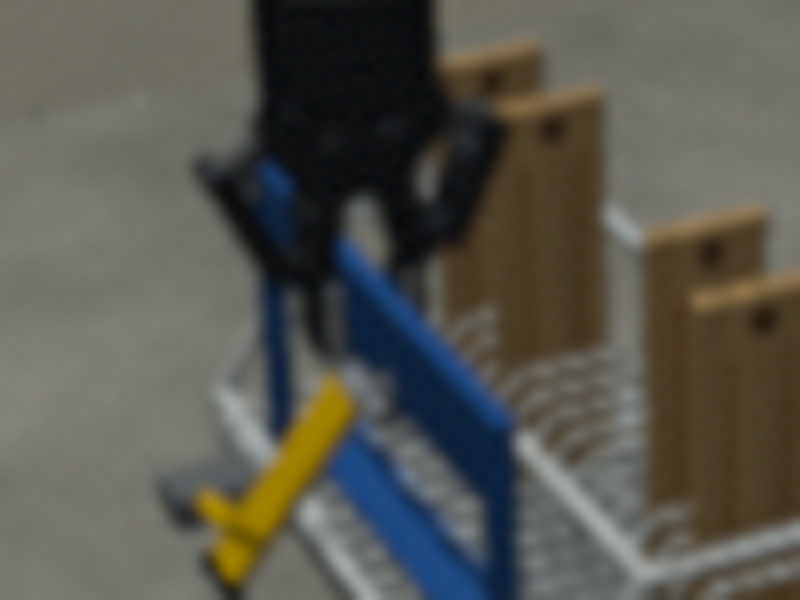

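Emit:
play_rows(commands=[{"travel": [0,0,0],"twist": 0,"hand": 0.7},{"travel": [0,0,0],"twist": 0,"hand": 1},{"travel": [0,0,0],"twist": 0,"hand": 1},{"travel": [0,0,0],"twist": 0,"hand": 1},{"travel": [0,0,-0.5],"twist": 0,"hand": 1},{"travel": [0,0,-1],"twist": 0,"hand": 1},{"travel": [0,0,-1.5],"twist": 0,"hand": 1},{"travel": [0,0,-2],"twist": 0,"hand": 1},{"travel": [0,0,-2],"twist": 0,"hand": 1},{"travel": [0,0,-2],"twist": 0,"hand": 1}], force=80)

```text
t: 10.7
ee_pos: [0.4992, 0.163, 0.2587]
tool_rot: [-0.001, 0.699, 0.715, -0.001]
wrist_force: [1.0, -0.5, -8.0]
gripper_width: 0.102
grip_force: 78.3
```

Run:
```python
from h import *
s,M=st(); print(s["ee_pos"],s["wrist_force"],s["torque"],s["gripper_width"])
```

```text
[0.49915407 0.16302211 0.25867046] [ 0.96628476 -0.45090554 -7.97515665] [ 0.03875789 -0.067482    0.02128777] 0.10236723878759192
```

Emit:
play_rows(commands=[{"travel": [0,0,-3],"twist": 0,"hand": 1},{"travel": [0,0,-4],"twist": 0,"hand": 1},{"travel": [-1,0,-4],"twist": 0,"hand": 1},{"travel": [-3,0,-3],"twist": 0,"hand": 1},{"travel": [-4,0,0],"twist": 0,"hand": 1},{"travel": [-4,0,0],"twist": 0,"hand": 1},{"travel": [-4,0,0],"twist": 0,"hand": 1},{"travel": [-4,2,0],"twist": 0,"hand": 1},{"travel": [-4,2,0],"twist": 0,"hand": 1},{"travel": [-4,2,0],"twist": 0,"hand": 1}])

```text
t: 11.7
ee_pos: [0.5659, -0.1162, 0.3976]
tool_rot: [-0.002, 0.699, 0.716, -0.001]
wrist_force: [0.6, 0.7, -7.4]
gripper_width: 0.106
grip_force: 78.9
```

Emit:
play_rows(commands=[{"travel": [-4,3,0],"twist": 0,"hand": 1},{"travel": [-3,3,0],"twist": 0,"hand": 1},{"travel": [-2,3,0],"twist": 0,"hand": 1},{"travel": [-1,1,0],"twist": 0,"hand": 1},{"travel": [0,0,0],"twist": 0.073,"hand": 1},{"travel": [0,0,0],"twist": 0,"hand": 1},{"travel": [0,0,0],"twist": 0,"hand": 1},{"travel": [0,0,0],"twist": 0,"hand": 1},{"travel": [0,0,0],"twist": 0,"hand": 1},{"travel": [0,0,0],"twist": 0,"hand": 1}])

```text
t: 12.7
ee_pos: [0.6691, -0.2125, 0.3985]
tool_rot: [-0.0, 0.724, 0.689, 0.0]
wrist_force: [0.1, -0.1, -8.0]
gripper_width: 0.109
grip_force: 79.4
```

Run:
```python
from h import *
s,M=st(); print(s["ee_pos"],s["wrist_force"],M[0].round(3),s["joint_positions"].round(2))
```

```text
[ 0.6690811  -0.21245702  0.39845604] [ 0.0684606  -0.08932443 -7.95466549] [0.049 0.999 0.   ] [ 0.17  0.7   0.17  1.03 -0.11  1.43  0.27]
```

Emit:
play_rows(commands=[{"travel": [-0.2,-0.5,4],"twist": 0,"hand": 1},{"travel": [0,0,4],"twist": 0,"hand": 1},{"travel": [0,0,4],"twist": 0,"hand": 1},{"travel": [0,0,4],"twist": 0,"hand": 1},{"travel": [0,0,4],"twist": 0,"hand": 1},{"travel": [0,0,3],"twist": 0,"hand": 1},{"travel": [0,0,2],"twist": 0,"hand": 1},{"travel": [0,0,1],"twist": 0,"hand": 1},{"travel": [0,0,0.3],"twist": 0,"hand": 1},{"travel": [0,0,0],"twist": 0,"hand": 1}])

```text
t: 13.7
ee_pos: [0.6649, -0.2147, 0.136]
tool_rot: [0.001, 0.724, 0.689, 0.0]
wrist_force: [-0.0, -0.5, -7.1]
gripper_width: 0.107
grip_force: 79.4
```

Emit:
play_rows(commands=[{"travel": [0,0,0.2],"twist": 0,"hand": 1},{"travel": [0,0,0.2],"twist": 0,"hand": 1},{"travel": [0,0,0.2],"twist": 0,"hand": 1},{"travel": [0,0,0.2],"twist": 0,"hand": 1},{"travel": [0,0,0],"twist": 0,"hand": 1},{"travel": [0,0,0],"twist": 0,"hand": 1},{"travel": [0,0,0],"twist": 0,"hand": 1},{"travel": [0,0,0],"twist": 0,"hand": 1},{"travel": [0,0,0],"twist": 0,"hand": 1},{"travel": [0,0,0],"twist": 0,"hand": 1}])

```text
t: 14.7
ee_pos: [0.6642, -0.2144, 0.1272]
tool_rot: [0.0, 0.725, 0.689, 0.0]
wrist_force: [0.4, -0.3, -7.7]
gripper_width: 0.104
grip_force: 79.5
```

Emit:
play_rows(commands=[{"travel": [0,0,0.2],"twist": 0,"hand": 1},{"travel": [0,0,0],"twist": 0,"hand": 1},{"travel": [0,0,0.2],"twist": 0,"hand": 1},{"travel": [0,0,0],"twist": 0,"hand": 1},{"travel": [0,0,0.1],"twist": 0,"hand": 1},{"travel": [0,0,0],"twist": 0,"hand": 1},{"travel": [0,0,0],"twist": 0,"hand": 1},{"travel": [0,0,0],"twist": 0,"hand": 1},{"travel": [0,0,0],"twist": 0,"hand": 1},{"travel": [0,0,0],"twist": 0,"hand": 1}])

```text
t: 15.7
ee_pos: [0.6652, -0.2146, 0.1263]
tool_rot: [0.001, 0.725, 0.689, 0.001]
wrist_force: [-4.5, 2.2, 16.6]
gripper_width: 0.103
grip_force: 83.1
```

Emit:
play_rows(commands=[{"travel": [0,0,-0.4],"twist": 0,"hand": 0.6},{"travel": [0,0,0],"twist": 0,"hand": 0.3},{"travel": [0,-0.7,0],"twist": 0,"hand": 0.25},{"travel": [0,-0.7,0],"twist": 0,"hand": 0.25},{"travel": [0,-0.8,0],"twist": 0,"hand": 0.25},{"travel": [0,-0.8,0],"twist": 0,"hand": 0.25},{"travel": [0,-0.8,0],"twist": 0,"hand": 0.25},{"travel": [0,-0.7,0],"twist": 0,"hand": 0.25},{"travel": [0,-0.7,0],"twist": 0,"hand": 0.25},{"travel": [0,0,0],"twist": 0,"hand": 0.25}])

```text
t: 16.7
ee_pos: [0.6114, -0.212, 0.1263]
tool_rot: [-0.0, 0.725, 0.689, -0.0]
wrist_force: [-0.5, 0.2, 0.9]
gripper_width: 0.373
grip_force: 0.0
```

Run:
```python
from h import *
grab("m1",(310,150,460,262),5.3,"side")
s,M=st(); print(s["ee_pos"],s["wrist_force"],s["gripper_width"])
```

```text
[ 0.61218154 -0.21194493  0.12641326] [ 0.65794346 -0.13125896  0.02535318] 0.37263928920753503
```

View pics/m1.png

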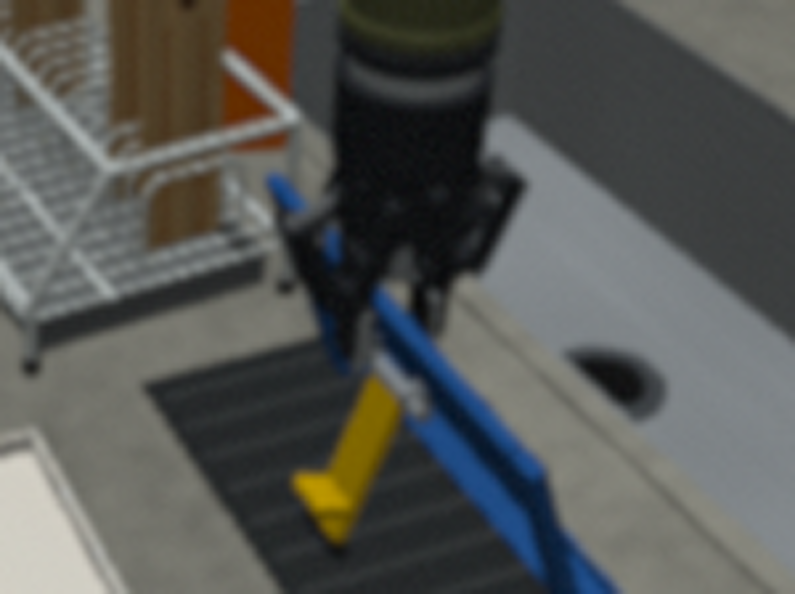

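Emit:
play_rows(commands=[{"travel": [0,0,-1],"twist": 0,"hand": 0.25},{"travel": [0,0,-2],"twist": 0,"hand": 0.25},{"travel": [0,0,-3],"twist": 0,"hand": 0.2},{"travel": [0,0,-4],"twist": 0,"hand": 0.1},{"travel": [0,0,-4],"twist": 0,"hand": 0},{"travel": [0,0,-4],"twist": 0,"hand": 0},{"travel": [4,-4,0],"twist": 0,"hand": 0},{"travel": [4,-4,0],"twist": 0,"hand": 0},{"travel": [4,-4,0],"twist": 0,"hand": 0},{"travel": [4,-4,0],"twist": 0,"hand": 0}])

```text
t: 17.75
ee_pos: [0.4773, -0.0621, 0.3071]
tool_rot: [0.001, 0.725, 0.689, 0.001]
wrist_force: [0.1, 0.9, 0.9]
gripper_width: 0.502
grip_force: 0.0
```

```bash
cat >> h.py <<'E'
def blue(im): 
    m=cv2.inRange(cv2.cvtColor(im,cv2.COLOR_BGR2HSV),(105,120,40),(125,255,255)); m[:,:305]=0; m[:,460:]=0; m[:100]=0; m[230:]=0; return m
E
python3 - <<'E'
from h import *
im=grab("m2",(290,90,490,240),4)
s,M=st(); print(s["ee_pos"],s["joint_positions"].round(2))
m=blue(im); q=np.argwhere(m>0)[:,::-1]; print(q.min(0),q.max(0))
for c in(330,345,360,395,410,425): 
    r=q[q[:,0]==c][:,1]; print(c,sorted(set(r.tolist())))
# model
def S(P,o=(.660,-.2135),yaw=-.049,t=.35):  # stand local mm -> world, o=back foot edge
    P=np.atleast_2d(P)/1e3; x=P[:,0]+.010; X=x*np.cos(t)-P[:,2]*np.sin(t); Z=x*np.sin(t)+P[:,2]*np.cos(t)+.003
    return np.c_[o[0]+X*np.cos(yaw)-P[:,1]*np.sin(yaw),o[1]+X*np.sin(yaw)+P[:,1]*np.cos(yaw),Z]
for P in((26,0,28),(26,140,28),(26,-140,28),(-10,140,160),(-10,-140,160),(0,140,160),(0,-140,160)): print(P,S(P).round(3)[0],proj("top",S(P)).round(1)[0])
E
```

```text
[ 0.46930876 -0.05487853  0.30585893] [-0.08  0.4   0.15  1.91 -0.08  0.85  0.07]
[328 127] [435 149]
330 [127, 128, 129, 130, 131, 132, 133, 134, 135, 136, 137, 138, 139, 140]
345 [127, 128, 129, 130, 131, 132, 133, 134, 135, 136]
360 [128, 129, 130, 131, 132, 133, 134, 135, 136, 137, 141, 142, 143, 144, 145, 146]
395 [129, 130, 131, 132, 133, 134, 135, 136, 137, 138, 143, 144, 145, 146, 147]
410 [130, 131, 132, 133, 134, 135, 136, 137, 138, 143, 144, 145, 146, 147, 148]
425 [130, 131, 132, 133, 134, 135, 136, 137, 138, 139, 140, 141, 142, 143, 144, 145, 146, 147, 148, 149]
(26, 0, 28) [ 0.684 -0.215  0.042] [378.9 128.5]
(26, 140, 28) [ 0.691 -0.075  0.042] [329.  126.7]
(26, -140, 28) [ 0.677 -0.355  0.042] [428.8 130.2]
(-10, 140, 160) [ 0.612 -0.071  0.153] [328.2 146.2]
(-10, -140, 160) [ 0.598 -0.351  0.153] [437.2 149.9]
(0, 140, 160) [ 0.621 -0.071  0.157] [328.3 142.3]
(0, -140, 160) [ 0.608 -0.351  0.157] [437.6 146. ]
```

View pics/m2.png

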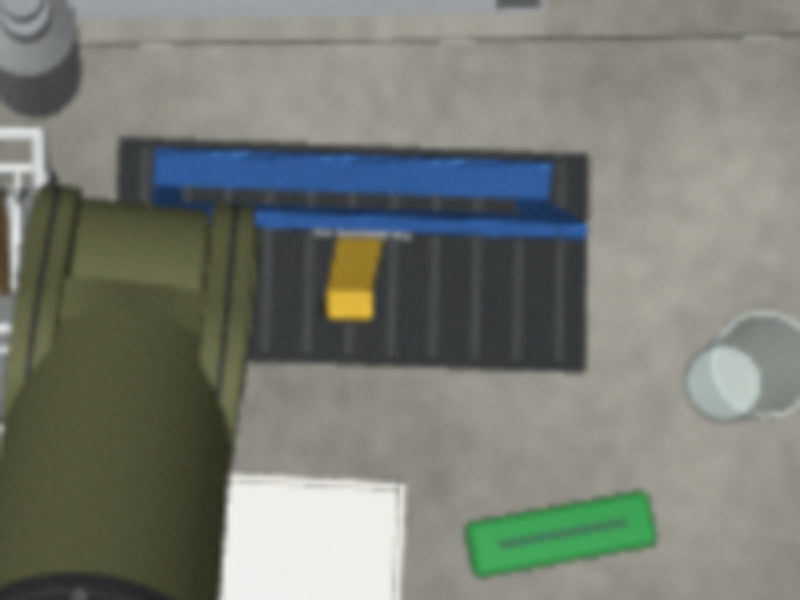

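Emit:
play_rows(commands=[{"travel": [0,0,0],"twist": -0.149,"hand": 0},{"travel": [0,0,0],"twist": -0.149,"hand": 0},{"travel": [0,0,0],"twist": -0.149,"hand": 0},{"travel": [0,0,0],"twist": -0.149,"hand": 0},{"travel": [0,0,0],"twist": -0.149,"hand": 0},{"travel": [0,0,0],"twist": -0.149,"hand": 0},{"travel": [0,0,0],"twist": -0.149,"hand": 0},{"travel": [0,0,0],"twist": -0.149,"hand": 0},{"travel": [0,0,0],"twist": -0.149,"hand": 0},{"travel": [0,0,0],"twist": -0.149,"hand": 0}])

```text
t: 18.8
ee_pos: [0.4789, -0.0639, 0.307]
tool_rot: [0.001, 0.063, 0.998, -0.0]
wrist_force: [-1.6, -0.8, -0.2]
gripper_width: 0.497
grip_force: 0.0
```

Emit:
play_rows(commands=[{"travel": [0,0,0],"twist": -0.149,"hand": 0},{"travel": [-2,0,0],"twist": 0,"hand": 0},{"travel": [-4,2,0],"twist": 0,"hand": 0},{"travel": [-4,3,0],"twist": 0,"hand": 0},{"travel": [-3,3,0],"twist": 0,"hand": 0},{"travel": [-2,0,0],"twist": 0,"hand": 0},{"travel": [0,0,0],"twist": 0,"hand": 0},{"travel": [0,0,0],"twist": 0,"hand": 0},{"travel": [0,0,0],"twist": 0,"hand": 0},{"travel": [0,0,0],"twist": 0,"hand": 0}])

```text
t: 19.8
ee_pos: [0.6258, 0.0182, 0.3067]
tool_rot: [-0.0, -0.008, 1.0, -0.0]
wrist_force: [0.4, -0.4, -0.2]
gripper_width: 0.5
grip_force: 0.0
```

Emit:
play_rows(commands=[{"travel": [1,1.2,0],"twist": 0,"hand": 0},{"travel": [0,0,2],"twist": 0,"hand": 0},{"travel": [0,0,3],"twist": 0,"hand": 0},{"travel": [0,0,3],"twist": 0,"hand": 0},{"travel": [0,0,2.6],"twist": 0,"hand": 0},{"travel": [0,0,0],"twist": 0,"hand": 0},{"travel": [0,0,0],"twist": 0,"hand": 0},{"travel": [0,0,0],"twist": 0,"hand": 0},{"travel": [0,0,0],"twist": 0,"hand": 0},{"travel": [0,0,0],"twist": 0,"hand": 0}])

```text
t: 20.8
ee_pos: [0.6171, 0.031, 0.2014]
tool_rot: [0.001, -0.009, 1.0, 0.0]
wrist_force: [0.1, 0.6, -0.5]
gripper_width: 0.503
grip_force: 0.0
```

Run:
```python
from h import *
grab("b1",(300,110,400,185),8,"side")
s,M=st(); print(s["ee_pos"],s["wrist_force"],s["gripper_width"])
```

```text
[0.61687205 0.03103655 0.20113398] [ 0.67841892 -0.46861478  0.92830565] 0.501282589087397
```

View pics/b1.png

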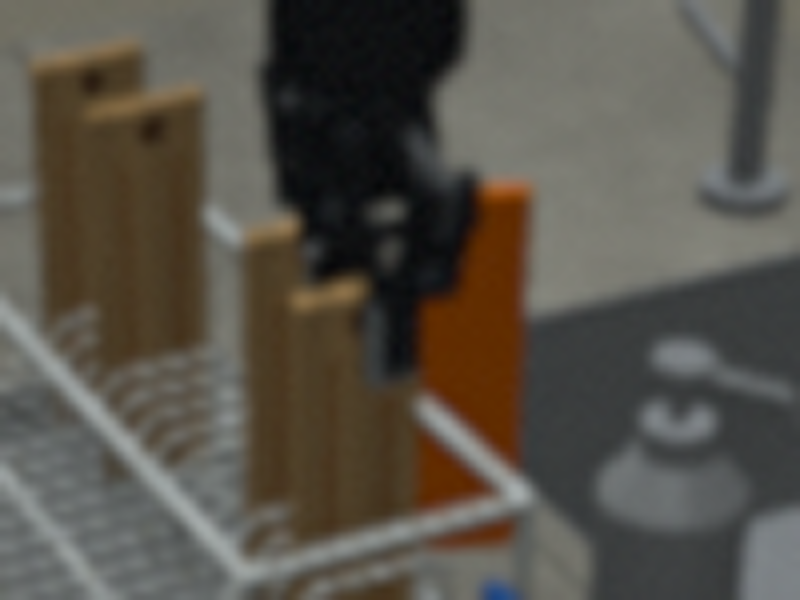

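Emit:
play_rows(commands=[{"travel": [0.2,0,0],"twist": 0,"hand": 0.4},{"travel": [0,0,0],"twist": 0,"hand": 0.8},{"travel": [0,0,0],"twist": 0,"hand": 1},{"travel": [0,0,0],"twist": 0,"hand": 1},{"travel": [0,0,-1],"twist": 0,"hand": 1},{"travel": [0,0,-2],"twist": 0,"hand": 1},{"travel": [0,0,-4],"twist": 0,"hand": 1},{"travel": [0,0,-4],"twist": 0,"hand": 1},{"travel": [0,0,-4],"twist": 0,"hand": 1},{"travel": [0,0,-4],"twist": 0,"hand": 1}], force=50)

```text
t: 21.85
ee_pos: [0.6139, 0.031, 0.3924]
tool_rot: [0.0, -0.009, 1.0, 0.0]
wrist_force: [1.4, 0.3, -0.2]
gripper_width: 0.112
grip_force: 48.6
```

Emit:
play_rows(commands=[{"travel": [0,0,-2],"twist": 0,"hand": 1},{"travel": [0,-3,0],"twist": 0,"hand": 1},{"travel": [0,-4,0],"twist": 0,"hand": 1},{"travel": [0,-4,0],"twist": 0,"hand": 1},{"travel": [0,-4,0],"twist": 0,"hand": 1},{"travel": [0,-4,0],"twist": 0,"hand": 1},{"travel": [0,-4,0],"twist": 0,"hand": 1},{"travel": [-1,-4,0],"twist": 0,"hand": 1},{"travel": [-2,-4,0],"twist": 0,"hand": 1},{"travel": [-2,-4,0],"twist": 0,"hand": 1}])

```text
t: 22.85
ee_pos: [0.6706, -0.3198, 0.4113]
tool_rot: [0.0, -0.009, 1.0, 0.0]
wrist_force: [2.3, 0.0, -0.0]
gripper_width: 0.11
grip_force: 48.8
```

Emit:
play_rows(commands=[{"travel": [0,0,0],"twist": 0.149,"hand": 1},{"travel": [0,0,0],"twist": 0.149,"hand": 1},{"travel": [0,0,0],"twist": 0.149,"hand": 1},{"travel": [0,0,0],"twist": 0.149,"hand": 1},{"travel": [0,0,0],"twist": 0.149,"hand": 1},{"travel": [0,0,0],"twist": 0.149,"hand": 1},{"travel": [0,0,0],"twist": 0.149,"hand": 1},{"travel": [0,0,0],"twist": 0.149,"hand": 1},{"travel": [0,0,0],"twist": 0.149,"hand": 1},{"travel": [0,0,0],"twist": 0.149,"hand": 1}])

```text
t: 23.85
ee_pos: [0.6706, -0.3177, 0.4104]
tool_rot: [-0.0, 0.673, 0.739, 0.0]
wrist_force: [0.1, -0.2, -1.1]
gripper_width: 0.111
grip_force: 49.0
```

Emit:
play_rows(commands=[{"travel": [0,0,0],"twist": 0.149,"hand": 1},{"travel": [0,0,0],"twist": 0,"hand": 1},{"travel": [0,0,0],"twist": 0,"hand": 1},{"travel": [0,0,0],"twist": 0,"hand": 1},{"travel": [0,0,0],"twist": 0,"hand": 1},{"travel": [0,0,0],"twist": 0,"hand": 1},{"travel": [0,0,0],"twist": 0,"hand": 1},{"travel": [0,0,0],"twist": 0,"hand": 1},{"travel": [0,0,0],"twist": 0,"hand": 1},{"travel": [0,0,0],"twist": 0,"hand": 1}])

```text
t: 24.85
ee_pos: [0.6707, -0.3181, 0.4102]
tool_rot: [-0.0, 0.725, 0.689, 0.0]
wrist_force: [-0.1, -0.7, -0.4]
gripper_width: 0.108
grip_force: 48.9
```

Emit:
play_rows(commands=[{"travel": [0,-0.7,3],"twist": 0,"hand": 1},{"travel": [0,0,4],"twist": 0,"hand": 1},{"travel": [0,0,4],"twist": 0,"hand": 1},{"travel": [0,0,4],"twist": 0,"hand": 1},{"travel": [0,0,4],"twist": 0,"hand": 1},{"travel": [0,0,2],"twist": 0,"hand": 1},{"travel": [0,0,0.9],"twist": 0,"hand": 1},{"travel": [0,0,0],"twist": 0,"hand": 1},{"travel": [0,0,0],"twist": 0,"hand": 1},{"travel": [0,0,0],"twist": 0,"hand": 1}])

```text
t: 25.85
ee_pos: [0.6649, -0.3184, 0.1933]
tool_rot: [0.002, 0.725, 0.689, 0.001]
wrist_force: [0.3, 0.7, -0.6]
gripper_width: 0.108
grip_force: 49.0
```

Emit:
play_rows(commands=[{"travel": [0,0,0.2],"twist": 0,"hand": 1},{"travel": [0,0,0.2],"twist": 0,"hand": 1},{"travel": [0,0,0.1],"twist": 0,"hand": 1},{"travel": [0,0,0.1],"twist": 0,"hand": 1},{"travel": [0,0,0],"twist": 0,"hand": 1},{"travel": [0,0,0],"twist": 0,"hand": 1},{"travel": [0,0,0],"twist": 0,"hand": 1},{"travel": [0,0,0],"twist": 0,"hand": 1},{"travel": [0,0,0],"twist": 0,"hand": 1},{"travel": [0,0,0],"twist": 0,"hand": 1}])

```text
t: 26.85
ee_pos: [0.6638, -0.3177, 0.1852]
tool_rot: [0.0, 0.725, 0.689, 0.0]
wrist_force: [0.1, -0.5, -0.8]
gripper_width: 0.111
grip_force: 49.0
```

Run:
```python
from h import *
grab("p1",(320,130,440,220),6.6,"side")
s,M=st(); print(s["ee_pos"],s["wrist_force"],s["gripper_width"])
```

```text
[ 0.66377168 -0.3177183   0.18520002] [-0.43959935  0.69359114 -0.28197217] 0.10825939218999715
```

View pics/p1.png

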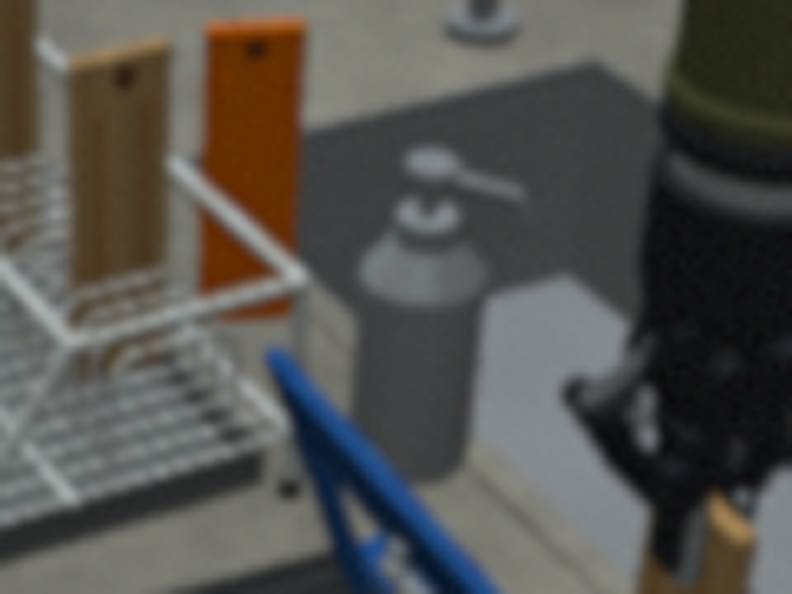

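Emit:
play_rows(commands=[{"travel": [0,0,0.2],"twist": 0,"hand": 1},{"travel": [0,0,0],"twist": 0,"hand": 1},{"travel": [0,0,0.1],"twist": 0,"hand": 1},{"travel": [0,0,0],"twist": 0,"hand": 1},{"travel": [0,0,0.1],"twist": 0,"hand": 1},{"travel": [0,0,0],"twist": 0,"hand": 1},{"travel": [0,0,0.1],"twist": 0,"hand": 1},{"travel": [0,0,0],"twist": 0,"hand": 1},{"travel": [0,0,0],"twist": 0,"hand": 1},{"travel": [0,0,0],"twist": 0,"hand": 1}])

```text
t: 27.9
ee_pos: [0.6642, -0.3179, 0.1819]
tool_rot: [0.001, 0.725, 0.689, 0.0]
wrist_force: [-2.0, 1.6, 8.1]
gripper_width: 0.105
grip_force: 50.4
```

Emit:
play_rows(commands=[{"travel": [0,0,-0.1],"twist": 0,"hand": 0.6},{"travel": [0,-0.5,0],"twist": 0,"hand": 0.4},{"travel": [0,-0.7,0],"twist": 0,"hand": 0.3},{"travel": [0,-0.8,0],"twist": 0,"hand": 0.2},{"travel": [0,-0.9,0],"twist": 0,"hand": 0.2},{"travel": [0,-0.9,0],"twist": 0,"hand": 0.2},{"travel": [0,-0.9,0],"twist": 0,"hand": 0.2},{"travel": [0,-0.9,0],"twist": 0,"hand": 0.2},{"travel": [0,-0.6,0],"twist": 0,"hand": 0.2},{"travel": [0,0,0],"twist": 0,"hand": 0.2}])

```text
t: 28.9
ee_pos: [0.6007, -0.3149, 0.1813]
tool_rot: [-0.0, 0.725, 0.689, -0.0]
wrist_force: [0.8, -1.3, 0.1]
gripper_width: 0.401
grip_force: 0.0
```

Run:
```python
from h import *
s,M=st(); print(s["ee_pos"],s["wrist_force"],s["gripper_width"])
grab("p2",(360,150,480,240),6.6,"side")
```

```text
[ 0.6006711  -0.31492905  0.18127991] [ 0.80827958 -1.31442545  0.11793765] 0.4014418039893691
```

View pics/p2.png

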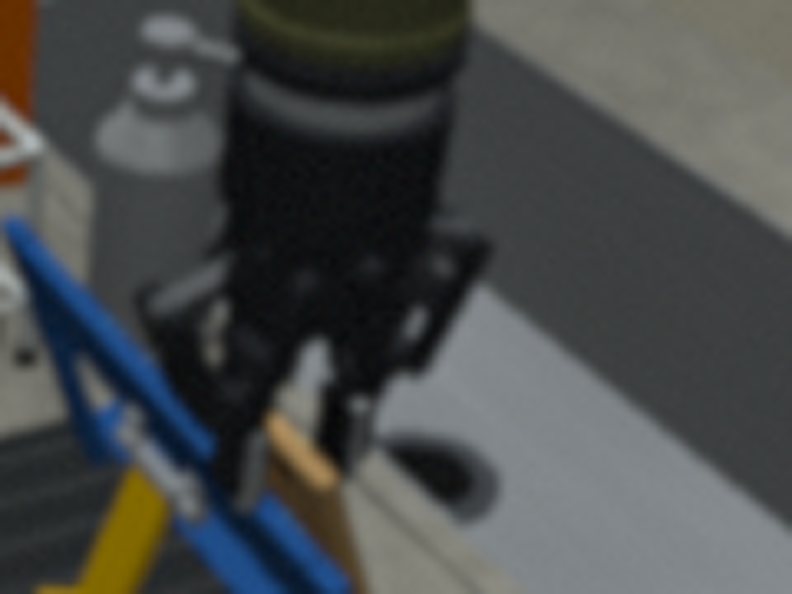

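Emit:
play_rows(commands=[{"travel": [0,0,-1],"twist": 0,"hand": 0.2},{"travel": [0,0,-3],"twist": 0,"hand": 0.2},{"travel": [0,0,-4],"twist": 0,"hand": 0.1},{"travel": [0,0,-4],"twist": 0,"hand": 0},{"travel": [2,0,-4],"twist": 0,"hand": 0},{"travel": [4,0,0],"twist": 0,"hand": 0},{"travel": [4,0,0],"twist": 0,"hand": 0},{"travel": [4.5,0,0],"twist": 0,"hand": 0},{"travel": [4.5,0,0],"twist": 0,"hand": 0},{"travel": [4.5,0,0],"twist": 0,"hand": 0}])

```text
t: 29.95
ee_pos: [0.6141, -0.0779, 0.3422]
tool_rot: [0.001, 0.724, 0.689, 0.001]
wrist_force: [0.7, 0.5, -0.1]
gripper_width: 0.5
grip_force: 0.0
```

Emit:
play_rows(commands=[{"travel": [4.5,0,0],"twist": 0,"hand": 0},{"travel": [4.5,0,0],"twist": 0,"hand": 0},{"travel": [4,-0.3,0],"twist": 0,"hand": 0},{"travel": [3,-0.3,0],"twist": 0,"hand": 0},{"travel": [1,0,0],"twist": 0,"hand": 0},{"travel": [0,0,0],"twist": -0.149,"hand": 0},{"travel": [0,0,0],"twist": -0.149,"hand": 0},{"travel": [0,0,0],"twist": -0.149,"hand": 0},{"travel": [0,0,0],"twist": -0.149,"hand": 0},{"travel": [0,0,0],"twist": -0.149,"hand": 0}])

```text
t: 30.95
ee_pos: [0.6167, 0.0887, 0.3418]
tool_rot: [0.001, 0.422, 0.907, -0.0]
wrist_force: [0.4, -1.1, -0.9]
gripper_width: 0.497
grip_force: 0.0
```

Emit:
play_rows(commands=[{"travel": [0,0,0],"twist": -0.149,"hand": 0},{"travel": [0,0,0],"twist": -0.149,"hand": 0},{"travel": [0,0,0],"twist": -0.149,"hand": 0},{"travel": [0,0,0],"twist": -0.149,"hand": 0},{"travel": [0,0,0],"twist": -0.149,"hand": 0},{"travel": [0,0,0],"twist": -0.149,"hand": 0},{"travel": [0,0,0],"twist": 0,"hand": 0},{"travel": [0,0,0],"twist": 0,"hand": 0},{"travel": [0,0,0],"twist": 0,"hand": 0},{"travel": [0,0,0],"twist": 0,"hand": 0}])

```text
t: 31.95
ee_pos: [0.6162, 0.09, 0.3413]
tool_rot: [0.0, -0.008, 1.0, -0.0]
wrist_force: [-1.2, -0.5, -0.1]
gripper_width: 0.502
grip_force: 0.0
```

```bash
cat >> h.py <<'E'
def S(P,o=(.660,-.2135),yaw=-.049,t=.35):
    P=np.atleast_2d(P)/1e3; x=P[:,0]+.010; X=x*np.cos(t)-P[:,2]*np.sin(t); Z=x*np.sin(t)+P[:,2]*np.cos(t)+.003
    return np.c_[o[0]+X*np.cos(yaw)-P[:,1]*np.sin(yaw),o[1]+X*np.sin(yaw)+P[:,1]*np.cos(yaw),Z]
def bamboo(im,x0=305,x1=460,y0=90,y1=230):
    m=cv2.inRange(cv2.cvtColor(im,cv2.COLOR_BGR2HSV),(8,60,60),(22,200,255)); k=np.zeros_like(m); k[y0:y1,x0:x1]=m[y0:y1,x0:x1]; return k
def boards(s0s):
    im=grab(); m=bamboo(im)
    n,_,stt,_=cv2.connectedComponentsWithStats(m)
    for r in stt[1:]:
        if r[4]>20: print("blob x",r[0],r[0]+r[2],"y",r[1],r[1]+r[3],r[4])
    for s in s0s:
        q=proj("top",S([(x,s+d,z) for x in(0,10) for d in(-28,28) for z in(18,208)])); print("model",s,q.min(0).round(1),q.max(0).round(1))
E
python3 - <<'E'
from h import *
s,M=st(); print(s["ee_pos"],M[0].round(3)); boards([-105])
E
```

```text
[0.61617326 0.09001129 0.34131807] [-1.    -0.017  0.   ]
blob x 406 438 y 136 148 262
blob x 370 386 y 149 171 241
model -105 [405.1 134.7] [439.1 148.7]
```

Emit:
play_rows(commands=[{"travel": [0.15,0,3],"twist": 0,"hand": 0},{"travel": [0,0,4],"twist": 0,"hand": 0},{"travel": [0,0,4],"twist": 0,"hand": 0},{"travel": [0,0,3.1],"twist": 0,"hand": 0},{"travel": [0,0,0],"twist": 0,"hand": 0},{"travel": [0,0,0],"twist": 0,"hand": 0.4},{"travel": [0,0,0],"twist": 0,"hand": 0.8},{"travel": [0,0,0],"twist": 0,"hand": 1},{"travel": [0,0,0],"twist": 0,"hand": 1},{"travel": [0,0,0],"twist": 0,"hand": 1}])

```text
t: 33.0
ee_pos: [0.6162, 0.0906, 0.2026]
tool_rot: [0.002, -0.009, 1.0, 0.001]
wrist_force: [0.0, -0.4, 5.8]
gripper_width: 0.11
grip_force: 50.7
```

Emit:
play_rows(commands=[{"travel": [0,0,-1],"twist": 0,"hand": 1},{"travel": [0,0,-2],"twist": 0,"hand": 1},{"travel": [0,0,-4],"twist": 0,"hand": 1},{"travel": [0,0,-4],"twist": 0,"hand": 1},{"travel": [0,0,-4],"twist": 0,"hand": 1},{"travel": [0,0,-4],"twist": 0,"hand": 1},{"travel": [0,0,-2],"twist": 0,"hand": 1},{"travel": [0,-3,0],"twist": 0,"hand": 1},{"travel": [0,-4,0],"twist": 0,"hand": 1},{"travel": [0,-4,0],"twist": 0,"hand": 1}])

```text
t: 34.0
ee_pos: [0.6161, -0.0206, 0.4112]
tool_rot: [0.0, -0.01, 1.0, 0.0]
wrist_force: [1.0, -0.1, -1.3]
gripper_width: 0.108
grip_force: 49.7
```

Emit:
play_rows(commands=[{"travel": [0,-4,0],"twist": 0,"hand": 1},{"travel": [0,-4,0],"twist": 0,"hand": 1},{"travel": [-0.7,-4,0],"twist": 0,"hand": 1},{"travel": [-2,-4,0],"twist": 0,"hand": 1},{"travel": [-2,-4,0],"twist": 0,"hand": 1},{"travel": [0,-2.9,0],"twist": 0,"hand": 1},{"travel": [0,0,0],"twist": 0.149,"hand": 1},{"travel": [0,0,0],"twist": 0.149,"hand": 1},{"travel": [0,0,0],"twist": 0.149,"hand": 1},{"travel": [0,0,0],"twist": 0.149,"hand": 1}])

```text
t: 35.0
ee_pos: [0.6674, -0.2478, 0.4107]
tool_rot: [-0.0, 0.288, 0.958, 0.0]
wrist_force: [0.6, 0.0, -0.4]
gripper_width: 0.106
grip_force: 49.7
```

Emit:
play_rows(commands=[{"travel": [0,0,0],"twist": 0.149,"hand": 1},{"travel": [0,0,0],"twist": 0.149,"hand": 1},{"travel": [0,0,0],"twist": 0.149,"hand": 1},{"travel": [0,0,0],"twist": 0.149,"hand": 1},{"travel": [0,0,0],"twist": 0.149,"hand": 1},{"travel": [0,0,0],"twist": 0.149,"hand": 1},{"travel": [0,0,0],"twist": 0.149,"hand": 1},{"travel": [0,0,0],"twist": 0,"hand": 1},{"travel": [0,0,0],"twist": 0,"hand": 1},{"travel": [0,0,0],"twist": 0,"hand": 1}])

```text
t: 36.0
ee_pos: [0.6677, -0.2478, 0.4104]
tool_rot: [-0.0, 0.724, 0.69, 0.0]
wrist_force: [-0.6, 0.4, -0.7]
gripper_width: 0.108
grip_force: 49.6
```

Emit:
play_rows(commands=[{"travel": [0,0,3],"twist": 0,"hand": 1},{"travel": [0,0,4],"twist": 0,"hand": 1},{"travel": [0,0,4],"twist": 0,"hand": 1},{"travel": [0,0,4],"twist": 0,"hand": 1},{"travel": [0,0,4],"twist": 0,"hand": 1},{"travel": [0,0,2],"twist": 0,"hand": 1},{"travel": [0,0,0.9],"twist": 0,"hand": 1},{"travel": [0,0,0.2],"twist": 0,"hand": 1},{"travel": [0,0,0.2],"twist": 0,"hand": 1},{"travel": [0,0,0],"twist": 0,"hand": 1}])

```text
t: 37.0
ee_pos: [0.6687, -0.2483, 0.1887]
tool_rot: [0.001, 0.724, 0.689, 0.001]
wrist_force: [-0.2, 0.1, -1.4]
gripper_width: 0.111
grip_force: 49.6
```

Emit:
play_rows(commands=[{"travel": [0,0,0.2],"twist": 0,"hand": 1},{"travel": [0,0,0],"twist": 0,"hand": 1},{"travel": [0,0,0.1],"twist": 0,"hand": 1},{"travel": [0,0,0],"twist": 0,"hand": 1},{"travel": [0,0,0.1],"twist": 0,"hand": 1},{"travel": [0,0,0],"twist": 0,"hand": 1},{"travel": [0,0,0.1],"twist": 0,"hand": 1},{"travel": [0,0,0],"twist": 0,"hand": 1},{"travel": [0,0,0],"twist": 0,"hand": 1},{"travel": [0,0,0],"twist": 0,"hand": 1}])

```text
t: 38.0
ee_pos: [0.6687, -0.2481, 0.1844]
tool_rot: [0.001, 0.725, 0.689, 0.001]
wrist_force: [-1.5, 0.5, 9.4]
gripper_width: 0.108
grip_force: 51.3
```

Contact. Tilt back, retreat, go to the third board.

Emit:
play_rows(commands=[{"travel": [0,0,-0.1],"twist": 0,"hand": 0.6},{"travel": [0,-0.5,0],"twist": 0,"hand": 0.4},{"travel": [0,-0.7,0],"twist": 0,"hand": 0.3},{"travel": [0,-0.8,0],"twist": 0,"hand": 0.2},{"travel": [0,-0.9,0],"twist": 0,"hand": 0.2},{"travel": [0,-0.9,0],"twist": 0,"hand": 0.2},{"travel": [0,-0.9,0],"twist": 0,"hand": 0.2},{"travel": [0,-0.9,0],"twist": 0,"hand": 0.2},{"travel": [0,-0.6,0],"twist": 0,"hand": 0.2},{"travel": [0,0,0],"twist": 0,"hand": 0.2}])

```text
t: 39.0
ee_pos: [0.6048, -0.2451, 0.1833]
tool_rot: [-0.0, 0.725, 0.689, -0.0]
wrist_force: [0.9, -0.0, 0.4]
gripper_width: 0.397
grip_force: 0.0
```

Emit:
play_rows(commands=[{"travel": [0,0,-1],"twist": 0,"hand": 0.2},{"travel": [0,0,-3],"twist": 0,"hand": 0.2},{"travel": [0,0,-4],"twist": 0,"hand": 0.1},{"travel": [0,0,-4],"twist": 0,"hand": 0},{"travel": [2,0,-4],"twist": 0,"hand": 0},{"travel": [4,0,0],"twist": 0,"hand": 0},{"travel": [4,0,0],"twist": 0,"hand": 0},{"travel": [4.5,0,0],"twist": 0,"hand": 0},{"travel": [4.5,0,0],"twist": 0,"hand": 0},{"travel": [4.5,0,0],"twist": 0,"hand": 0}])

```text
t: 40.0
ee_pos: [0.6181, -0.0081, 0.3443]
tool_rot: [0.001, 0.724, 0.689, 0.001]
wrist_force: [0.9, 0.3, 0.6]
gripper_width: 0.503
grip_force: 0.0
```

Run:
```python
from h import *
s,M=st(); print(s["ee_pos"],M[0].round(3)); boards([-105,-35])
```

```text
[ 0.61807128 -0.00810461  0.3442538 ] [0.05  0.999 0.002]
blob x 383 438 y 135 148 521
blob x 370 386 y 149 171 232
model -105 [405.1 134.7] [439.1 148.7]
model -35 [380.5 133.9] [410.7 147.7]
```

Emit:
play_rows(commands=[{"travel": [4,0,0],"twist": 0,"hand": 0},{"travel": [4,0,0],"twist": 0,"hand": 0},{"travel": [4,-0.6,0],"twist": 0,"hand": 0},{"travel": [4,-0.6,0],"twist": 0,"hand": 0},{"travel": [4,-0.6,0],"twist": 0,"hand": 0},{"travel": [3.8,0,0],"twist": 0,"hand": 0},{"travel": [0,0,0],"twist": -0.149,"hand": 0},{"travel": [0,0,0],"twist": -0.149,"hand": 0},{"travel": [0,0,0],"twist": -0.149,"hand": 0},{"travel": [0,0,0],"twist": -0.149,"hand": 0}])

```text
t: 41.05
ee_pos: [0.612, 0.2287, 0.344]
tool_rot: [0.0, 0.487, 0.873, 0.001]
wrist_force: [0.1, -0.5, 0.1]
gripper_width: 0.504
grip_force: 0.0
```

Emit:
play_rows(commands=[{"travel": [0,0,0],"twist": -0.149,"hand": 0},{"travel": [0,0,0],"twist": -0.149,"hand": 0},{"travel": [0,0,0],"twist": -0.149,"hand": 0},{"travel": [0,0,0],"twist": -0.149,"hand": 0},{"travel": [0,0,0],"twist": -0.149,"hand": 0},{"travel": [0,0,0],"twist": -0.149,"hand": 0},{"travel": [0,0,0],"twist": -0.149,"hand": 0},{"travel": [0,0,0],"twist": 0,"hand": 0},{"travel": [0,0,0],"twist": 0,"hand": 0},{"travel": [0,0,0],"twist": 0,"hand": 0}])

```text
t: 42.05
ee_pos: [0.6117, 0.2284, 0.3434]
tool_rot: [0.0, -0.008, 1.0, 0.0]
wrist_force: [-0.8, 0.0, 0.1]
gripper_width: 0.5
grip_force: 0.0
```

Emit:
play_rows(commands=[{"travel": [0,0.2,3],"twist": 0,"hand": 0},{"travel": [0,0,4],"twist": 0,"hand": 0},{"travel": [0,0,4],"twist": 0,"hand": 0},{"travel": [0,0,3.2],"twist": 0,"hand": 0},{"travel": [0,0,0],"twist": 0,"hand": 0},{"travel": [0,0,0],"twist": 0,"hand": 0.4},{"travel": [0,0,0],"twist": 0,"hand": 0.8},{"travel": [0,0,0],"twist": 0,"hand": 1},{"travel": [0,0,0],"twist": 0,"hand": 1},{"travel": [0,0,0],"twist": 0,"hand": 1}])

```text
t: 43.05
ee_pos: [0.613, 0.2313, 0.2038]
tool_rot: [0.002, -0.009, 1.0, 0.001]
wrist_force: [0.7, -0.8, 7.1]
gripper_width: 0.108
grip_force: 50.9
```

Emit:
play_rows(commands=[{"travel": [0,0,-1],"twist": 0,"hand": 1},{"travel": [0,0,-2],"twist": 0,"hand": 1},{"travel": [0,0,-4],"twist": 0,"hand": 1},{"travel": [0,0,-4],"twist": 0,"hand": 1},{"travel": [0,0,-4],"twist": 0,"hand": 1},{"travel": [0,0,-4],"twist": 0,"hand": 1},{"travel": [0,0,-2],"twist": 0,"hand": 1},{"travel": [0,-3,0],"twist": 0,"hand": 1},{"travel": [0,-4,0],"twist": 0,"hand": 1},{"travel": [0,-4,0],"twist": 0,"hand": 1}])

```text
t: 44.05
ee_pos: [0.6129, 0.1197, 0.412]
tool_rot: [0.0, -0.01, 1.0, 0.0]
wrist_force: [0.1, -0.4, 0.1]
gripper_width: 0.107
grip_force: 49.7
```

Emit:
play_rows(commands=[{"travel": [0,-4.5,0],"twist": 0,"hand": 1},{"travel": [0,-4.5,0],"twist": 0,"hand": 1},{"travel": [0,-4.5,0],"twist": 0,"hand": 1},{"travel": [0,-4.5,0],"twist": 0,"hand": 1},{"travel": [-1.2,-4,0],"twist": 0,"hand": 1},{"travel": [-2,-4,0],"twist": 0,"hand": 1},{"travel": [-2,-3.9,0],"twist": 0,"hand": 1},{"travel": [0,0,0],"twist": 0.149,"hand": 1},{"travel": [0,0,0],"twist": 0.149,"hand": 1},{"travel": [0,0,0],"twist": 0.149,"hand": 1}])

```text
t: 45.05
ee_pos: [0.6706, -0.1777, 0.4115]
tool_rot: [-0.0, 0.216, 0.976, 0.0]
wrist_force: [0.2, -0.7, -0.7]
gripper_width: 0.106
grip_force: 49.7
```

Emit:
play_rows(commands=[{"travel": [0,0,0],"twist": 0.149,"hand": 1},{"travel": [0,0,0],"twist": 0.149,"hand": 1},{"travel": [0,0,0],"twist": 0.149,"hand": 1},{"travel": [0,0,0],"twist": 0.149,"hand": 1},{"travel": [0,0,0],"twist": 0.149,"hand": 1},{"travel": [0,0,0],"twist": 0.149,"hand": 1},{"travel": [0,0,0],"twist": 0.149,"hand": 1},{"travel": [0,0,0],"twist": 0.149,"hand": 1},{"travel": [0,0,0],"twist": 0,"hand": 1},{"travel": [0,0,0],"twist": 0,"hand": 1}])

```text
t: 46.05
ee_pos: [0.6707, -0.1772, 0.4115]
tool_rot: [-0.0, 0.723, 0.691, 0.0]
wrist_force: [0.0, -0.4, -1.4]
gripper_width: 0.111
grip_force: 49.7
```

Emit:
play_rows(commands=[{"travel": [-0.1,0,3],"twist": 0,"hand": 1},{"travel": [0,0,4],"twist": 0,"hand": 1},{"travel": [0,0,4],"twist": 0,"hand": 1},{"travel": [0,0,4],"twist": 0,"hand": 1},{"travel": [0,0,4],"twist": 0,"hand": 1},{"travel": [0,0,2],"twist": 0,"hand": 1},{"travel": [0,0,0.9],"twist": 0,"hand": 1},{"travel": [0,0,0.2],"twist": 0,"hand": 1},{"travel": [0,0,0.2],"twist": 0,"hand": 1},{"travel": [0,0,0],"twist": 0,"hand": 1}])

```text
t: 47.05
ee_pos: [0.6718, -0.1788, 0.1896]
tool_rot: [0.001, 0.724, 0.689, 0.001]
wrist_force: [-0.9, -0.1, -0.8]
gripper_width: 0.107
grip_force: 49.7
```

Emit:
play_rows(commands=[{"travel": [0,0,0.2],"twist": 0,"hand": 1},{"travel": [0,0,0],"twist": 0,"hand": 1},{"travel": [0,0,0.1],"twist": 0,"hand": 1},{"travel": [0,0,0],"twist": 0,"hand": 1},{"travel": [0,0,0.1],"twist": 0,"hand": 1},{"travel": [0,0,0],"twist": 0,"hand": 1},{"travel": [0,0,0.1],"twist": 0,"hand": 1},{"travel": [0,0,0],"twist": 0,"hand": 1},{"travel": [0,0,0],"twist": 0,"hand": 1},{"travel": [0,0,0],"twist": 0,"hand": 1}])

```text
t: 48.05
ee_pos: [0.6717, -0.1786, 0.1855]
tool_rot: [0.001, 0.725, 0.689, 0.001]
wrist_force: [-1.7, 1.1, 10.4]
gripper_width: 0.109
grip_force: 51.4
```

Emit:
play_rows(commands=[{"travel": [0,0,-0.1],"twist": 0,"hand": 0.6},{"travel": [0,-0.5,0],"twist": 0,"hand": 0.4},{"travel": [0,-0.7,0],"twist": 0,"hand": 0.3},{"travel": [0,-0.8,0],"twist": 0,"hand": 0.2},{"travel": [0,-0.9,0],"twist": 0,"hand": 0.2},{"travel": [0,-0.9,0],"twist": 0,"hand": 0.2},{"travel": [0,-0.9,0],"twist": 0,"hand": 0.2},{"travel": [0,-0.9,0],"twist": 0,"hand": 0.2},{"travel": [0,-0.6,0],"twist": 0,"hand": 0.2},{"travel": [0,0,0],"twist": 0,"hand": 0.2}])

```text
t: 49.05
ee_pos: [0.608, -0.1756, 0.1843]
tool_rot: [-0.0, 0.725, 0.689, -0.0]
wrist_force: [-0.1, 0.2, -0.5]
gripper_width: 0.402
grip_force: 0.0
```

Emit:
play_rows(commands=[{"travel": [0,0,-1],"twist": 0,"hand": 0.2},{"travel": [0,0,-3],"twist": 0,"hand": 0.2},{"travel": [0,0,-4],"twist": 0,"hand": 0.1},{"travel": [0,0,-4],"twist": 0,"hand": 0},{"travel": [2,0,-4],"twist": 0,"hand": 0},{"travel": [4,0,0],"twist": 0,"hand": 0},{"travel": [4,0,0],"twist": 0,"hand": 0},{"travel": [4.5,0,0],"twist": 0,"hand": 0},{"travel": [4.5,0,0],"twist": 0,"hand": 0},{"travel": [4.5,0,0],"twist": 0,"hand": 0}])

```text
t: 50.05
ee_pos: [0.6211, 0.0613, 0.3453]
tool_rot: [0.0, 0.725, 0.689, 0.001]
wrist_force: [1.0, -0.8, -0.0]
gripper_width: 0.498
grip_force: 0.0
```

Run:
```python
from h import *
s,M=st(); print(s["ee_pos"],M[0].round(3)); boards([-105,-35,35])
```

```text
[0.62109805 0.06128678 0.34528174] [0.05  0.999 0.002]
blob x 356 381 y 134 146 239
blob x 383 438 y 135 148 519
blob x 370 386 y 149 171 235
model -105 [405.1 134.7] [439.1 148.7]
model -35 [380.5 133.9] [410.7 147.7]
model 35 [355.8 133. ] [382.3 146.7]
```

Emit:
play_rows(commands=[{"travel": [4,0,0],"twist": 0,"hand": 0},{"travel": [4,-0.4,0],"twist": 0,"hand": 0},{"travel": [4,-0.6,0],"twist": 0,"hand": 0},{"travel": [4,-0.6,0],"twist": 0,"hand": 0},{"travel": [4,-0.6,0],"twist": 0,"hand": 0},{"travel": [3,0,0],"twist": 0,"hand": 0},{"travel": [0,0,0],"twist": -0.149,"hand": 0},{"travel": [0,0,0],"twist": -0.149,"hand": 0},{"travel": [0,0,0],"twist": -0.149,"hand": 0},{"travel": [0,0,0],"twist": -0.149,"hand": 0}])

```text
t: 51.1
ee_pos: [0.6106, 0.2903, 0.345]
tool_rot: [0.0, 0.487, 0.873, 0.001]
wrist_force: [0.4, -0.2, 0.8]
gripper_width: 0.5
grip_force: 0.0
```

Emit:
play_rows(commands=[{"travel": [0,0,0],"twist": -0.149,"hand": 0},{"travel": [0,0,0],"twist": -0.149,"hand": 0},{"travel": [0,0,0],"twist": -0.149,"hand": 0},{"travel": [0,0,0],"twist": -0.149,"hand": 0},{"travel": [0,0,0],"twist": -0.149,"hand": 0},{"travel": [0,0,0],"twist": -0.149,"hand": 0},{"travel": [0,0,0],"twist": -0.149,"hand": 0},{"travel": [0,0,0],"twist": 0,"hand": 0},{"travel": [0,0,0],"twist": 0,"hand": 0},{"travel": [0,0,0],"twist": 0,"hand": 0}])

```text
t: 52.1
ee_pos: [0.6104, 0.2901, 0.3445]
tool_rot: [0.0, -0.008, 1.0, 0.0]
wrist_force: [-0.6, 1.0, -0.7]
gripper_width: 0.502
grip_force: 0.0
```

Emit:
play_rows(commands=[{"travel": [0,0,3],"twist": 0,"hand": 0},{"travel": [0,0,4],"twist": 0,"hand": 0},{"travel": [0,0,4],"twist": 0,"hand": 0},{"travel": [0,0,3.3],"twist": 0,"hand": 0},{"travel": [0,0,0],"twist": 0,"hand": 0},{"travel": [0,0,0],"twist": 0,"hand": 0.4},{"travel": [0,0,0],"twist": 0,"hand": 0.8},{"travel": [0,0,0],"twist": 0,"hand": 1},{"travel": [0,0,0],"twist": 0,"hand": 1},{"travel": [0,0,0],"twist": 0,"hand": 1}])

```text
t: 53.1
ee_pos: [0.6117, 0.291, 0.204]
tool_rot: [0.002, -0.009, 1.0, 0.001]
wrist_force: [1.1, -0.6, 6.6]
gripper_width: 0.107
grip_force: 50.9
```

Emit:
play_rows(commands=[{"travel": [0,0,-1],"twist": 0,"hand": 1},{"travel": [0,0,-2],"twist": 0,"hand": 1},{"travel": [0,0,-4],"twist": 0,"hand": 1},{"travel": [0,0,-4],"twist": 0,"hand": 1},{"travel": [0,0,-4],"twist": 0,"hand": 1},{"travel": [0,0,-4],"twist": 0,"hand": 1},{"travel": [0,0,-2],"twist": 0,"hand": 1},{"travel": [0,-3,0],"twist": 0,"hand": 1},{"travel": [0,-4,0],"twist": 0,"hand": 1},{"travel": [0,-4,0],"twist": 0,"hand": 1}])

```text
t: 54.1
ee_pos: [0.6116, 0.1793, 0.412]
tool_rot: [0.0, -0.01, 1.0, 0.0]
wrist_force: [-0.2, -0.7, 0.1]
gripper_width: 0.108
grip_force: 49.7
```

Emit:
play_rows(commands=[{"travel": [0,-4.5,0],"twist": 0,"hand": 1},{"travel": [0,-4.5,0],"twist": 0,"hand": 1},{"travel": [0,-4.5,0],"twist": 0,"hand": 1},{"travel": [0,-4.5,0],"twist": 0,"hand": 1},{"travel": [-1.7,-4,0],"twist": 0,"hand": 1},{"travel": [-2,-4,0],"twist": 0,"hand": 1},{"travel": [-2,-2.9,0],"twist": 0,"hand": 1},{"travel": [0,0,0],"twist": 0.149,"hand": 1},{"travel": [0,0,0],"twist": 0.149,"hand": 1},{"travel": [0,0,0],"twist": 0.149,"hand": 1}])

```text
t: 55.1
ee_pos: [0.6742, -0.1079, 0.4116]
tool_rot: [-0.0, 0.216, 0.976, 0.0]
wrist_force: [0.5, 0.5, -0.6]
gripper_width: 0.11
grip_force: 49.7
```

Emit:
play_rows(commands=[{"travel": [0,0,0],"twist": 0.149,"hand": 1},{"travel": [0,0,0],"twist": 0.149,"hand": 1},{"travel": [0,0,0],"twist": 0.149,"hand": 1},{"travel": [0,0,0],"twist": 0.149,"hand": 1},{"travel": [0,0,0],"twist": 0.149,"hand": 1},{"travel": [0,0,0],"twist": 0.149,"hand": 1},{"travel": [0,0,0],"twist": 0.149,"hand": 1},{"travel": [0,0,0],"twist": 0.149,"hand": 1},{"travel": [0,0,0],"twist": 0,"hand": 1},{"travel": [0,0,0],"twist": 0,"hand": 1}])

```text
t: 56.1
ee_pos: [0.6743, -0.1075, 0.4116]
tool_rot: [-0.0, 0.723, 0.691, 0.0]
wrist_force: [0.7, 0.4, -1.3]
gripper_width: 0.105
grip_force: 49.7
```

Emit:
play_rows(commands=[{"travel": [-0.1,0,3],"twist": 0,"hand": 1},{"travel": [0,0,4],"twist": 0,"hand": 1},{"travel": [0,0,4],"twist": 0,"hand": 1},{"travel": [0,0,4],"twist": 0,"hand": 1},{"travel": [0,0,4],"twist": 0,"hand": 1},{"travel": [0,0,2],"twist": 0,"hand": 1},{"travel": [0,0,0.9],"twist": 0,"hand": 1},{"travel": [0,0,0.2],"twist": 0,"hand": 1},{"travel": [0,0,0.2],"twist": 0,"hand": 1},{"travel": [0,0,0],"twist": 0,"hand": 1}])

```text
t: 57.1
ee_pos: [0.6754, -0.1089, 0.1896]
tool_rot: [0.001, 0.724, 0.689, 0.001]
wrist_force: [-0.4, 0.0, -1.0]
gripper_width: 0.109
grip_force: 49.7
```

Emit:
play_rows(commands=[{"travel": [0,0,0.2],"twist": 0,"hand": 1},{"travel": [0,0,0],"twist": 0,"hand": 1},{"travel": [0,0,0.1],"twist": 0,"hand": 1},{"travel": [0,0,0],"twist": 0,"hand": 1},{"travel": [0,0,0.1],"twist": 0,"hand": 1},{"travel": [0,0,0],"twist": 0,"hand": 1},{"travel": [0,0,0.1],"twist": 0,"hand": 1},{"travel": [0,0,0],"twist": 0,"hand": 1},{"travel": [0,0,0],"twist": 0,"hand": 1},{"travel": [0,0,0],"twist": 0,"hand": 1}])

```text
t: 58.1
ee_pos: [0.6753, -0.1088, 0.1855]
tool_rot: [0.001, 0.725, 0.689, 0.001]
wrist_force: [-1.7, 0.6, 10.9]
gripper_width: 0.106
grip_force: 51.5
```

Emit:
play_rows(commands=[{"travel": [0,0,-0.1],"twist": 0,"hand": 0.6},{"travel": [0,-0.5,0],"twist": 0,"hand": 0.4},{"travel": [0,-0.7,0],"twist": 0,"hand": 0.3},{"travel": [0,-0.8,0],"twist": 0,"hand": 0.2},{"travel": [0,-0.9,0],"twist": 0,"hand": 0.2},{"travel": [0,-0.9,0],"twist": 0,"hand": 0.2},{"travel": [0,-0.9,0],"twist": 0,"hand": 0.2},{"travel": [0,-0.9,0],"twist": 0,"hand": 0.2},{"travel": [0,-0.6,0],"twist": 0,"hand": 0.2},{"travel": [0,0,0],"twist": 0,"hand": 0.2}])

```text
t: 59.1
ee_pos: [0.6116, -0.1058, 0.1843]
tool_rot: [-0.0, 0.725, 0.689, -0.0]
wrist_force: [0.7, -0.2, 0.5]
gripper_width: 0.399
grip_force: 0.0
```

Emit:
play_rows(commands=[{"travel": [0,0,-1],"twist": 0,"hand": 0.2},{"travel": [0,0,-3],"twist": 0,"hand": 0.2},{"travel": [0,0,-4],"twist": 0,"hand": 0.1},{"travel": [0,0,-4],"twist": 0,"hand": -0.2},{"travel": [2,-2,-4],"twist": 0,"hand": -0.2},{"travel": [4,-2,0],"twist": 0,"hand": -0.2},{"travel": [4,-3,0],"twist": 0,"hand": -0.2},{"travel": [4,-3,0],"twist": 0,"hand": -0.4},{"travel": [4,-3,0],"twist": 0,"hand": -0.4},{"travel": [4,-3,0],"twist": 0,"hand": -0.4}])

```text
t: 60.1
ee_pos: [0.463, 0.1238, 0.3452]
tool_rot: [0.0, 0.725, 0.689, 0.001]
wrist_force: [0.5, 1.4, -0.4]
gripper_width: 0.702
grip_force: 0.0
```

Run:
```python
from h import *
im=grab(); s,M=st(); print(s["ee_pos"],M[0].round(3)); boards([-105,-35,35,105])
h=im[200:222,178:200]; print(h.mean(2).astype(int)[::2])
for n,z in(("dish",.018),("brush",.04)):
    for o in vision.outline_of("top",n): print(n,round(o["conf"],2),np.round(o["xy"]),rect("top",o["pixels"],z))
```

```text
[0.4574515  0.13293293 0.34517175] [ 0.037  0.999 -0.003]
blob x 330 352 y 133 145 229
blob x 356 381 y 134 146 239
blob x 383 438 y 135 148 518
blob x 371 386 y 149 171 254
model -105 [405.1 134.7] [439.1 148.7]
model -35 [380.5 133.9] [410.7 147.7]
model 35 [355.8 133. ] [382.3 146.7]
model 105 [330.9 132.2] [353.8 145.7]
[[82 82 84 83 83 84 85 85 85 84 85 83 83 83 84 82 82 82 81 81 79 79]
 [81 83 83 84 85 85 84 84 85 84 85 84 85 85 85 83 83 82 81 81 80 80]
 [81 82 83 83 83 84 84 85 86 83 84 83 84 85 83 83 83 83 81 81 79 80]
 [79 81 81 82 82 83 84 85 84 86 85 84 85 83 84 84 82 83 83 83 82 80]
 [81 81 83 82 84 84 84 85 84 85 84 84 84 85 81 83 84 83 82 80 81 81]
 [79 81 82 82 83 83 84 85 83 84 85 83 84 84 85 86 83 82 83 83 81 81]
 [79 81 82 82 82 83 83 85 85 83 85 85 84 84 85 84 83 83 83 83 82 83]
 [78 79 81 82 84 85 84 84 85 84 84 84 84 85 83 82 81 82 83 83 82 82]
 [78 81 81 81 83 83 83 83 83 86 84 85 83 86 85 83 84 85 82 82 81 81]
 [77 79 80 82 83 82 84 84 85 85 86 85 83 85 84 84 82 83 84 83 82 82]
 [77 78 81 82 83 83 83 84 83 84 86 85 84 85 85 84 84 84 82 84 82 82]]
dish 0.75 [358. 225.] (array([ 411., -151.]), array([181., 102.]), 85.7)
dish 0.55 [412. 316.] (array([ 164., -298.]), array([182.,  99.]), 50.9)
dish 0.22 [378. 133.] (array([ 679., -214.]), array([280.,  23.]), 87.0)
brush 0.63 [431. 225.] (array([ 417., -348.]), array([129.,  40.]), -81.1)
```

Emit:
play_rows(commands=[{"travel": [0,0,0],"twist": -0.149,"hand": -0.4},{"travel": [0,0,0],"twist": -0.149,"hand": -0.4},{"travel": [0,0,0],"twist": -0.149,"hand": -0.4},{"travel": [0,0,0],"twist": -0.149,"hand": -0.4},{"travel": [0,0,0],"twist": -0.149,"hand": -0.4},{"travel": [0,0,0],"twist": -0.149,"hand": -0.4},{"travel": [0,0,0],"twist": -0.149,"hand": -0.4},{"travel": [0,0,0],"twist": -0.149,"hand": -0.4},{"travel": [0,0,0],"twist": -0.149,"hand": -0.4},{"travel": [0,0,0],"twist": -0.149,"hand": -0.4}])

```text
t: 61.3
ee_pos: [0.4652, 0.12, 0.3445]
tool_rot: [0.001, 0.064, 0.998, -0.0]
wrist_force: [0.3, -0.5, -0.2]
gripper_width: 0.699
grip_force: 0.0
```

Emit:
play_rows(commands=[{"travel": [0,0,0],"twist": -0.149,"hand": -0.4},{"travel": [0,4,0],"twist": 0,"hand": -0.4},{"travel": [0,4,0],"twist": 0,"hand": -0.4},{"travel": [0,4,2],"twist": 0,"hand": -0.4},{"travel": [0,4,4],"twist": 0,"hand": -0.4},{"travel": [0,2,4],"twist": 0,"hand": -0.4},{"travel": [0,0,4],"twist": 0,"hand": -0.4},{"travel": [0,0,4],"twist": 0,"hand": -0.4},{"travel": [0,0,0],"twist": 0,"hand": -0.4},{"travel": [0,0,0],"twist": 0,"hand": -0.4}])

```text
t: 62.3
ee_pos: [0.462, 0.2964, 0.1692]
tool_rot: [0.0, -0.008, 1.0, -0.0]
wrist_force: [-0.9, 0.3, 0.2]
gripper_width: 0.696
grip_force: 0.0
```

Run:
```python
from h import *
im=grab(c="side"); s,M=st(); print(s["ee_pos"],M[0].round(3))
W=lambda x,yy,z: np.r_[(R.from_euler("z",.0196).as_matrix()@[x/1e3,yy/1e3,0])[:2]+[.5629,.1797],z/1e3]
for P in((-119,123,34),(-119,157,34),(-74,123,34),(-119,140,14)): print(P,W(*P).round(3),proj("side",W(*P)).round(1))
c=im[155:185,255:300].mean(2); print((im[158:182,262:296].astype(int).mean(2)).astype(int)[::2,::2])
```

```text
[0.46248066 0.29733643 0.1704069 ] [-1.    -0.016  0.003]
(-119, 123, 34) [0.442 0.3   0.034] [[271.2 172.1]]
(-119, 157, 34) [0.441 0.334 0.034] [[268.3 168.1]]
(-74, 123, 34) [0.487 0.301 0.034] [[282.2 169.3]]
(-119, 140, 14) [0.441 0.317 0.014] [[270.3 174.5]]
[[121 120 117 116 115 113 113 121 131 108 112 119 116 120 136 133 114]
 [121 121 117 117 118 116 114 111 156 146 121 112 115 116 116 146 120]
 [117 117 115 118 118 118 115 107 138 156 129 118  99  95  88  95 140]
 [117 115 115 118 121 118 115 108 105 151 153  92  90  85  76  80 108]
 [117 115 115 115 117 117 114 107  92 117 151 136  84  79  94  88  91]
 [114 116 114 111 108 103 100  95  93  92 121 161 137  99 102 114 112]
 [114 113 112 108  86  91  92  90  86  78  78 137 159 121 103 111 106]
 [111 111 111 112  77  73  69  60  47  43  40  72 134 160 115 104 103]
 [113 113 114 114  96  49  41  48  57  79  90  90 103 161 143 117 105]
 [115 115 112 111 110  91  88 104 108 112 114 111  87 114 136 116 106]
 [113 114 113 111 111 111 112 114 113 111 109 110 107  80 124 143 101]
 [111 113 113 110 110 111 113 110 110 110 109 107 107  96  86 156 135]]
```

Emit:
play_rows(commands=[{"travel": [0.9,2,0],"twist": 0,"hand": -0.4},{"travel": [0,0,3],"twist": 0,"hand": -0.4},{"travel": [0,0,4],"twist": 0,"hand": -0.4},{"travel": [0,0,4],"twist": 0,"hand": -0.4},{"travel": [0,0,3],"twist": 0,"hand": -0.4},{"travel": [0,0,1.5],"twist": 0,"hand": -0.4},{"travel": [0,0,0.4],"twist": 0,"hand": -0.4},{"travel": [0,0,0],"twist": 0,"hand": -0.4},{"travel": [0,0,0],"twist": 0,"hand": -0.4},{"travel": [0,0,0],"twist": 0,"hand": -0.4}])

```text
t: 63.35
ee_pos: [0.4523, 0.3179, 0.0114]
tool_rot: [0.001, -0.009, 1.0, 0.001]
wrist_force: [1.8, 0.3, -0.0]
gripper_width: 0.702
grip_force: 0.0
```

Emit:
play_rows(commands=[{"travel": [0,0,0],"twist": 0,"hand": 0},{"travel": [0,0,0],"twist": 0,"hand": 0.3},{"travel": [0,0,0],"twist": 0,"hand": 0.7},{"travel": [0,0,0],"twist": 0,"hand": 0.7},{"travel": [0,0,0],"twist": 0,"hand": 0.7},{"travel": [0,0,0],"twist": 0,"hand": 0.7},{"travel": [0,0,0],"twist": 0,"hand": 0.7},{"travel": [0,0,0],"twist": 0,"hand": 0.7},{"travel": [0,0,0],"twist": 0,"hand": 0.7},{"travel": [0,0,0],"twist": 0,"hand": 0.7}], force=40)

```text
t: 64.35
ee_pos: [0.4516, 0.318, 0.0107]
tool_rot: [0.001, -0.009, 1.0, 0.001]
wrist_force: [-0.3, 1.1, 4.9]
gripper_width: 0.388
grip_force: 40.0
```

Emit:
play_rows(commands=[{"travel": [0.8,0,0],"twist": 0,"hand": 0.7},{"travel": [1,0,0],"twist": 0,"hand": 0.7},{"travel": [1,0,0],"twist": 0,"hand": 0.7},{"travel": [1,0,0],"twist": 0,"hand": 0.7},{"travel": [1,0,0],"twist": 0,"hand": 0.7},{"travel": [1,0,0],"twist": 0,"hand": 0.7},{"travel": [1,0,0],"twist": 0,"hand": 0.7},{"travel": [0.5,0,0],"twist": 0,"hand": 0.7},{"travel": [0.3,0,0],"twist": 0,"hand": 0.7},{"travel": [0,0,0],"twist": 0,"hand": 0.7}])

```text
t: 65.35
ee_pos: [0.3775, 0.3167, 0.0107]
tool_rot: [0.002, -0.009, 1.0, 0.001]
wrist_force: [6.0, 0.2, 4.5]
gripper_width: 0.386
grip_force: 40.5
```

Emit:
play_rows(commands=[{"travel": [0.2,0,0],"twist": 0,"hand": 0.7},{"travel": [0.2,0,0],"twist": 0,"hand": 0.7},{"travel": [0,0,0],"twist": 0,"hand": 0.7},{"travel": [0,0,0],"twist": 0,"hand": 0.7},{"travel": [-0.3,0,0],"twist": 0,"hand": 0.7},{"travel": [0,0,0],"twist": 0,"hand": 0.2},{"travel": [0,0,0],"twist": 0,"hand": -0.2},{"travel": [0,0,0],"twist": 0,"hand": -0.2},{"travel": [0,0,0],"twist": 0,"hand": -0.2},{"travel": [0,0,0],"twist": 0,"hand": -0.2}])

```text
t: 66.35
ee_pos: [0.3734, 0.3156, 0.0097]
tool_rot: [-0.0, -0.009, 1.0, -0.0]
wrist_force: [0.1, -0.1, 0.4]
gripper_width: 0.601
grip_force: 0.0
```

Emit:
play_rows(commands=[{"travel": [0,0,-2],"twist": 0,"hand": -0.2},{"travel": [0,0,-4],"twist": 0,"hand": -0.6},{"travel": [0,0,-4],"twist": 0,"hand": -1},{"travel": [0,0,-4],"twist": 0,"hand": -1},{"travel": [0,0,-4],"twist": 0,"hand": -1},{"travel": [0,-4,0],"twist": 0,"hand": -1},{"travel": [0,-4.5,0],"twist": 0,"hand": -1},{"travel": [0,-4.5,0],"twist": 0,"hand": -1},{"travel": [0,-4.5,0],"twist": 0,"hand": -1},{"travel": [0,-4.5,0],"twist": 0,"hand": -1}])

```text
t: 67.35
ee_pos: [0.3775, 0.094, 0.1899]
tool_rot: [-0.0, -0.009, 1.0, -0.0]
wrist_force: [1.9, -0.4, 0.0]
gripper_width: 1.001
grip_force: 0.0
```

Emit:
play_rows(commands=[{"travel": [0,0,0],"twist": 0.149,"hand": -1},{"travel": [0,0,0],"twist": 0.149,"hand": -1},{"travel": [0,0,0],"twist": 0.149,"hand": -1},{"travel": [0,0,0],"twist": 0.149,"hand": -1},{"travel": [0,0,0],"twist": 0.149,"hand": -1},{"travel": [0,0,0],"twist": 0.149,"hand": -1},{"travel": [0,0,0],"twist": 0.149,"hand": -1},{"travel": [0,0,0],"twist": 0.149,"hand": -1},{"travel": [0,0,0],"twist": 0.149,"hand": -1},{"travel": [0,0,0],"twist": 0.08,"hand": -1}])

```text
t: 68.35
ee_pos: [0.3776, 0.0958, 0.1898]
tool_rot: [-0.0, 0.647, 0.762, -0.0]
wrist_force: [0.5, -0.1, 1.0]
gripper_width: 1.005
grip_force: 0.0
```

Run:
```python
from h import *
im=grab("tr",(140,90,460,270),2.4); s,M=st(); print(s["t"],s["ee_pos"],M.round(3)[:2])
for n,z in(("dish",.018),("brush",.04)):
    for o in vision.outline_of("top",n): print(n,round(o["conf"],2),np.round(o["xy"]),rect("top",o["pixels"],z))
g=im[190:245,189].mean(1).astype(int); print(g); print("handle row exp",proj("top",[[.369,.316,.034]]))
```

```text
68.4 [0.37762759 0.09583533 0.18977816] [[-0.161  0.987 -0.001]
 [ 0.987  0.161 -0.   ]]
dish 0.97 [414. 313.] (array([ 165., -298.]), array([182., 102.]), 50.4)
dish 0.91 [359. 226.] (array([ 411., -152.]), array([181., 101.]), 85.6)
brush 0.81 [448. 235.] (array([ 385., -392.]), array([129.,  40.]), -81.5)
brush 0.72 [378. 132.] (array([ 673., -212.]), array([275.,  25.]), 87.0)
[128 126 128 128 128 128 127 129 152 201 213 196 151 130 128 127 129 128
 128 127 129 129 127 129 129 127 128 129 128 128 128 127 129 125 118 122
 126 127 126 128 128 126 127 128 128 128 129 128 128 128 129 129 127 116
 110]
handle row exp [[188.78676335 244.15388075]]
```

Emit:
play_rows(commands=[{"travel": [-3.3,-0.6,0],"twist": 0,"hand": -1},{"travel": [-4.5,-0.7,0],"twist": 0,"hand": -1},{"travel": [-4.5,-0.7,0],"twist": 0,"hand": -1},{"travel": [-4.5,-0.7,0],"twist": 0,"hand": -1},{"travel": [-4.5,-0.7,0],"twist": 0,"hand": -1},{"travel": [-4.5,-0.7,0],"twist": 0,"hand": -1},{"travel": [-4.5,-0.7,0],"twist": 0,"hand": -1},{"travel": [-4.5,-0.7,0],"twist": 0,"hand": -1},{"travel": [-4.5,-0.7,0],"twist": 0,"hand": -1},{"travel": [-4.5,-0.7,0],"twist": 0,"hand": -1}])

```text
t: 69.5
ee_pos: [0.3827, -0.3494, 0.1897]
tool_rot: [-0.0, 0.645, 0.765, 0.0]
wrist_force: [1.0, 0.1, -0.1]
gripper_width: 1.002
grip_force: 0.0
```

Emit:
play_rows(commands=[{"travel": [-4.5,-0.2,0],"twist": 0,"hand": -1},{"travel": [0,0,4],"twist": 0,"hand": -1},{"travel": [0,0,4],"twist": 0,"hand": -1},{"travel": [0,0,3],"twist": 0,"hand": -1},{"travel": [0,0,0],"twist": 0,"hand": -1},{"travel": [0,0,0],"twist": 0,"hand": -1},{"travel": [0,0,0],"twist": 0,"hand": -1},{"travel": [0,0,0],"twist": 0,"hand": -1},{"travel": [0,0,0],"twist": 0,"hand": -1},{"travel": [0,0,0],"twist": 0,"hand": -1}])

```text
t: 70.5
ee_pos: [0.3893, -0.3926, 0.0806]
tool_rot: [0.001, 0.645, 0.764, 0.0]
wrist_force: [0.4, 0.1, 0.6]
gripper_width: 1.0
grip_force: 0.0
```

Run:
```python
from h import *
s,M=st(); print(s["t"],s["ee_pos"],M.round(3)[:2])
im=grab(c="side"); hsv=cv2.cvtColor(im,cv2.COLOR_BGR2HSV); m=cv2.inRange(hsv,(45,120,50),(75,255,255)); m[:,480:]=0; m[:220]=0
p=np.argwhere(m>0)[:,::-1]; print(p.min(0),p.max(0),len(p))
c,sn=np.cos(np.radians(-81.5)),np.sin(np.radians(-81.5))
P=np.array([[.385+a*c-b*sn,-.392+a*sn+b*c,z] for a in(-.065,.065) for b in(-.02,.02) for z in(.02,.04)]); q=proj("side",P); print(q.min(0),q.max(0))
```

```text
70.5 [ 0.38925183 -0.39255686  0.08064255] [[-0.167  0.986  0.001]
 [ 0.986  0.167 -0.001]]
[325 295] [360 341] 704
[316.78745494 290.93492427] [362.33457378 342.49360141]
```

Emit:
play_rows(commands=[{"travel": [0,-0.4,2],"twist": 0,"hand": -1},{"travel": [0,0,3],"twist": 0,"hand": -1},{"travel": [0,0,1.6],"twist": 0,"hand": -1},{"travel": [0,0,0],"twist": 0,"hand": -0.5},{"travel": [0,0,0],"twist": 0,"hand": 0},{"travel": [0,0,0],"twist": 0,"hand": 0.5},{"travel": [0,0,0],"twist": 0,"hand": 0.5},{"travel": [0,0,0],"twist": 0,"hand": 0.5},{"travel": [0,0,0],"twist": 0,"hand": 0.5},{"travel": [0,0,0],"twist": 0,"hand": 0.5}], force=40)

```text
t: 71.55
ee_pos: [0.3856, -0.3936, 0.0151]
tool_rot: [0.001, 0.645, 0.764, -0.0]
wrist_force: [-1.3, 0.2, 6.7]
gripper_width: 0.458
grip_force: 41.8
```

Emit:
play_rows(commands=[{"travel": [0,0,-1],"twist": 0,"hand": 0.5},{"travel": [0,0,-3],"twist": 0,"hand": 0.5},{"travel": [0,0,-4],"twist": 0,"hand": 0.5},{"travel": [0,0,0],"twist": 0.125,"hand": 0.5},{"travel": [0,0,0],"twist": 0.1,"hand": 0.5},{"travel": [0,0,0],"twist": 0,"hand": 0.5},{"travel": [0,0,0],"twist": 0,"hand": 0.5},{"travel": [0,0,0],"twist": 0,"hand": 0.5},{"travel": [0,0,0],"twist": 0,"hand": 0.5},{"travel": [0,0,0],"twist": 0,"hand": 0.5}])

```text
t: 72.55
ee_pos: [0.3849, -0.3929, 0.0936]
tool_rot: [-0.0, 0.727, 0.687, 0.0]
wrist_force: [0.0, 0.6, -1.7]
gripper_width: 0.462
grip_force: 40.9
```

Run:
```python
from h import *
grab(); s,M=st(); print(s["t"],s["ee_pos"],M.round(3)[:2])
for o in vision.outline_of("top","dish"): print(round(o["conf"],2),np.round(o["xy"]),rect("top",o["pixels"],.018))
d=M.T@(np.array([.411,-.1515,.1])-s["ee_pos"]); print(d*100)
```

```text
72.6 [ 0.38485897 -0.39286754  0.09363454] [[ 0.057  0.998 -0.   ]
 [ 0.998 -0.057  0.   ]]
0.9 [399. 305.] (array([ 191., -264.]), array([102.,  97.]), -40.4)
0.71 [395. 141.] (array([ 654., -267.]), array([82., 38.]), 89.2)
0.67 [357. 226.] (array([ 411., -152.]), array([180., 103.]), 85.6)
[24.2462236   1.24413087 -0.62799395]
```

Emit:
play_rows(commands=[{"travel": [3.2,0.2,0],"twist": 0,"hand": 0.5},{"travel": [4.5,0.2,0],"twist": 0,"hand": 0.5},{"travel": [4.5,0.2,0],"twist": 0,"hand": 0.5},{"travel": [4.5,0.2,0],"twist": 0,"hand": 0.5},{"travel": [4.5,0.2,0],"twist": 0,"hand": 0.5},{"travel": [3,0.2,0],"twist": 0,"hand": 0.5},{"travel": [0,0,3],"twist": 0,"hand": 0.5},{"travel": [0,0,2],"twist": 0,"hand": 0.5},{"travel": [0,0,0],"twist": 0,"hand": 0.5},{"travel": [0,0,0],"twist": 0,"hand": 0.5}])

```text
t: 73.65
ee_pos: [0.4112, -0.1524, 0.0439]
tool_rot: [0.001, 0.727, 0.687, 0.0]
wrist_force: [0.0, 1.0, -1.6]
gripper_width: 0.462
grip_force: 41.6
```

Emit:
play_rows(commands=[{"travel": [0,0,0.8],"twist": 0,"hand": 0.5},{"travel": [0,0,0.8],"twist": 0,"hand": 0.5},{"travel": [0,0,0.5],"twist": 0,"hand": 0.5},{"travel": [0,0,0.2],"twist": 0,"hand": 0.5},{"travel": [0,0,0],"twist": 0,"hand": 0.5},{"travel": [0,0,0],"twist": 0,"hand": 0.5},{"travel": [0,0,0],"twist": 0,"hand": 0.5},{"travel": [0,0,0],"twist": 0,"hand": 0.5},{"travel": [0,0,0],"twist": 0,"hand": 0.5},{"travel": [0,0,0],"twist": 0,"hand": 0.5}])

```text
t: 74.65
ee_pos: [0.4167, -0.1542, 0.0265]
tool_rot: [-0.006, 0.727, 0.687, -0.003]
wrist_force: [-0.2, 0.5, -1.1]
gripper_width: 0.462
grip_force: 41.7
```

Run:
```python
from h import *
s,M=st(); print(s["joint_positions"].round(3),s["ee_pos"],s["wrist_force"])
```

```text
[ 0.252  0.883 -0.     2.228 -0.031  0.043  0.225] [ 0.41667211 -0.15416388  0.02647007] [-0.15612056  0.47699688 -1.10859626]
```

Emit:
play_rows(commands=[{"travel": [0,0.5,0],"twist": 0,"hand": 0.5},{"travel": [0,0.5,0],"twist": 0,"hand": 0.5},{"travel": [0,0,0],"twist": 0,"hand": 0.5},{"travel": [0,0,0],"twist": 0,"hand": 0.5},{"travel": [0,0,0],"twist": 0,"hand": 0.5},{"travel": [0,0,0],"twist": 0,"hand": 0.5},{"travel": [0,0,0],"twist": 0,"hand": 0.5},{"travel": [0,0,0],"twist": 0,"hand": 0.5},{"travel": [0,0,0],"twist": 0,"hand": 0.5},{"travel": [0,0,0],"twist": 0,"hand": 0.5}])

```text
t: 75.65
ee_pos: [0.4266, -0.1547, 0.0263]
tool_rot: [-0.006, 0.727, 0.687, -0.003]
wrist_force: [0.2, -0.1, -1.6]
gripper_width: 0.457
grip_force: 41.7
```

Emit:
play_rows(commands=[{"travel": [0,-0.2,0.3],"twist": 0,"hand": 0.5},{"travel": [0,0,0.2],"twist": 0,"hand": 0.5},{"travel": [0,0,0],"twist": 0,"hand": 0.5},{"travel": [0,0,0],"twist": 0,"hand": 0.5},{"travel": [0,0,0],"twist": 0,"hand": 0.4},{"travel": [0,0,0],"twist": 0,"hand": 0.0},{"travel": [0,0,0],"twist": 0,"hand": -0.15},{"travel": [0,0,0],"twist": 0,"hand": -0.15},{"travel": [0,0,0],"twist": 0,"hand": -0.15},{"travel": [0,0,0],"twist": 0,"hand": -0.15}])

```text
t: 76.65
ee_pos: [0.4246, -0.1546, 0.0214]
tool_rot: [-0.005, 0.727, 0.687, -0.003]
wrist_force: [0.2, -0.3, 0.6]
gripper_width: 0.571
grip_force: 0.0
```

Emit:
play_rows(commands=[{"travel": [0,0,-1],"twist": 0,"hand": -0.15},{"travel": [0,0,-2],"twist": 0,"hand": -0.15},{"travel": [0,0,-4],"twist": 0,"hand": -0.15},{"travel": [0,0,-4],"twist": 0,"hand": -0.15},{"travel": [3,0,-4],"twist": 0,"hand": -0.15},{"travel": [4,0,-4],"twist": 0,"hand": -0.15},{"travel": [4.5,0,0],"twist": 0,"hand": -0.15},{"travel": [4.5,0,0],"twist": 0,"hand": -0.15},{"travel": [4.5,0,0],"twist": 0,"hand": -0.15},{"travel": [4.5,0,0],"twist": 0,"hand": -0.15}])

```text
t: 77.65
ee_pos: [0.4402, 0.0912, 0.2084]
tool_rot: [-0.005, 0.727, 0.687, -0.002]
wrist_force: [0.7, -0.4, 0.8]
gripper_width: 0.576
grip_force: 0.0
```

Run:
```python
from h import *
a=grab(); b=vision.read_camera("side"); s,_=st(); print(s["t"],s["ee_pos"])
for n,z in(("dish",.018),("brush",.045)):
    for o in vision.outline_of("top",n): print(n,round(o["conf"],2),np.round(o["xy"]),rect("top",o["pixels"],z))
boards([])
x=cv2.resize(a[90:270,150:490],None,fx=1.85,fy=1.85); y=cv2.resize(b[100:300,240:460],None,fx=1.2,fy=1.2)
o=np.zeros((x.shape[0]+265,800,3),np.uint8); o[:x.shape[0],:x.shape[1]]=x
y=cv2.resize(b[120:290,260:460],(310,264)); o[x.shape[0]:x.shape[0]+264,:310]=y
y=cv2.resize(b[150:230,330:460],(429,264)); o[x.shape[0]:x.shape[0]+264,330:759]=y
cv2.imwrite("pics/final.png",o); print(o.shape)
```

```text
77.75 [0.44072165 0.09736907 0.20820644]
dish 0.92 [415. 312.] (array([ 165., -298.]), array([184., 105.]), 50.9)
dish 0.56 [358. 232.] (array([ 412., -154.]), array([182., 100.]), 86.1)
brush 0.64 [360. 220.] (array([ 424., -154.]), array([129.,  40.]), 85.3)
blob x 330 352 y 133 145 228
blob x 356 381 y 134 146 239
blob x 383 438 y 135 148 519
blob x 371 386 y 149 171 230
(598, 800, 3)
```

View pics/final.png

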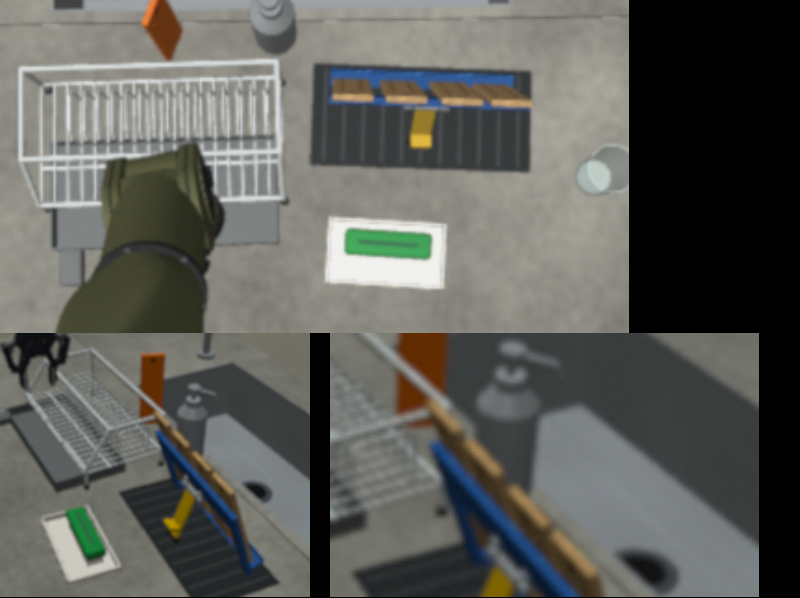

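The final picture shows the four boards leaning side by side on the propped stand (about 330–530, 90), the tray pulled out (170, 225), and the brush inside the dish (388, 243). The pump and tumbler have not moved.

```bash
python3 -c "
from plant import manip; print(manip.close_job())"
```

```text
the job is handed in; nothing more can be done
None
```

I handed the job in at about 78 s: the stand is propped on its open kickstand on the mat with all four boards leaning on it, the drip tray is out to its stop, and the brush is bristles down in the dish farthest from the base; the pump and tumbler weren't moved.

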